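# Clamp a plastic coupon on the infrared analyser's crystal

### The arm

A 6-joint arm with a two-finger parallel gripper is mounted at the origin on a cart in front of the work surface, level with it; the furniture and walls round the work are solid. World frame = base frame: x ahead of the robot, y to its left, z up, the work surface at z = 0. Lengths are in m, angles in rad, forces in N, time in s.
With the tool pointing down it reaches from about 0.25 to 0.725 m from the base axis. Payload 4 kg.
Tool frame: the origin (TCP) lies between the finger pads; the fingertips stand 14 mm ahead of it and the grasp point (between the pads) lies 5 mm behind it; z points along the fingers, y is the direction in which the jaws open and shut (so a half turn about z gives the same grasp; the last joint's range is limited). The gripper opens to 85 mm and grips with 20 to 120 N. Pads are 22 mm wide; open, the fingers measure 114 mm over their backs; the gripper's body (76 mm by 85 mm) begins 54 mm behind the grasp point. The pads swing forward as they close: fully open they stand 13 mm farther back than shut.
Start: joints at [-1.276, 0.241, 0.005, 1.335, 0, 1.571], TCP at [0.145, -0.478, 0.245] pointing down, gripper open.
Joint ranges: [-2.72, 2.72], [-1.05, 1.87], [-1.09, 1.28], [-1.99, 2.15], [-1.42, 1.44], [-3.14, 3.14]. Speed limits (rad/s): [2.79, 2.79, 3.14, 3.14, 3.14, 3.14].

### API

Orientations are given as a rotation vector (axis times angle).
In Python, from bench import env, imaging gives the robot as it stands.
- The arm moves only by the shell command python3 -m jog 'ROWS' [FORCE]. ROWS is JSON, a list that holds one entry, the list of rows, each a list of 5 numbers: the shift along the tool's x, y, z normalised to -1 to 1, where 1 is 500 mm, then the turn about the tool's z normalised to -1 to 1, where 1 is pi rad, then the finger opening in mm, from 0 to 85.4. In form: [[[dx, dy, dz, turn, gripper], ...]]. A call has 1 to 5 rows; each row is the pose to reach, as a shift and turn from the pose measured when the call began, along the tool's axes at that moment, turning the shorter way round; what a row does not reach only later rows make up. A row lasts 1/8 s, in which the tool goes at most 62.5 mm and 10.7 degrees, less where a joint would pass 70% of its speed; a pose out of reach is approached as far as the arm can. A call with a number of a shift or a turn outside -1 to 1 is refused whole. A call with a gripper value outside its range is refused whole. The fingers move at their own pace and stop on an object; FORCE is the grip in N (left out, the last holds). Time passes only in rows, so rows that repeat a pose let the fingers close. It gives the time, the measured TCP pose, the force and the opening at its end, in the units of the state.
- env.sense(): the state, without advancing time (a new reading comes with each control period).
- imaging.camera(name): name is "scene" or "side" or "wrist"; returns the picture (480x640x3 uint8, red, green, blue); there is no depth.
- imaging.camera_params(name): a dict with "K" (3x3 intrinsics, pixels), "extrinsics" (4x4, takes a point from camera to world coordinates); the wrist camera has in their place "mount" (4x4, takes a point from camera to tool coordinates, whose origin is the TCP and whose axes are the flange's). Camera axes: x right, y down, z forward; pixel columns grow to the right and rows downward; lengths in m; the calibration is good to about 2 mm. A picture is of the moment at which its call begins: read the wrist's pose just before it. camera_params takes no time and is no camera call.
- env.hand_in(): hands the job in, once; it reports no verdict.
The state is a dict: "clock": time; "joint_pos": joint angles; "dq": joint speeds; "tau": joint torques, N m; "ee_pos": TCP position; "tcp_rot": TCP orientation; "wrist_force": force on the tool from outside, world axes, zero at the start; "moment": the same for the moment, N m; "width": finger opening in m.
Only numpy, scipy, OpenCV 4.12 (cv2) and the standard library are available. Lean on these libraries where they do the work, as an engineer would, in place of code of your own. Each camera call takes 0.05 s, during which the arm holds its last target.

### The job

Take the blue coupon from the tray and lay it gently, flat and centred, on the analyser's crystal. Swing the pressure arm over it until it meets its stop, then turn the arm's black knob clockwise until its clutch first slips: stop there, let go and leave the coupon clamped. Do not turn on past the slip, and leave the other coupons and the glassware where they are.

Things in the scene. Friction and masses are not known exactly. Their poses are not given: they have to be found in the camera images.
- coupon_blue: blue plastic disc, 24 mm across, 10 mm thick, 20 g; origin at the centre of its underside, z up. It starts in one of the three wells of the tray
- coupon_white: white coupon, same size, in another well; stays there
- coupon_orange: orange coupon, same size, in the third well; stays there
- coupon_tray: grey tray 56 x 148 x 10 mm (long side along its y), fixed; origin at the centre of its underside. Wells 28 mm across and 3 mm deep lie at y = -44, 0 and 44 mm; a coupon stands 7 mm out of its well
- analyser: light-grey instrument 240 x 240 x 70 mm, fixed; origin at the centre of its underside, front to -x. On top: a round metal sampling plate with the crystal at x = -45 mm and the upright column of the pressure arm at x = +55 mm (both y = 0)
- crystal (a point): the small dark crystal in the middle of the sampling plate, where the coupon's underside is to be centred, 75 mm above the bench. It sits flush in a flat round mount 34 mm across; the plate round it is 76 mm across and 2 mm lower. Its x axis points to the column, 100 mm away
- swing (a joint): swing angle of the pressure arm about its column, rad: 0 = against its stop over the crystal, growing anticlockwise from above as it swings away (starts parked at 1.2 to 1.5, to the right). Its hinge has 0.4 N m of friction: it stays where it is left. Clockwise turning of the knob presses it against the stop
- press_arm: the grey arm, 26 mm wide, underside 106 mm and top 127 mm above the bench; origin on the column's axis, 106 mm above the bench; its end with knob, screw and tip, 37 mm across, lies at x = -100 mm. The steel tip under the end (12 mm across, does not rotate) goes down 2.5 mm per rad of the screw and starts 2.4 to 5.5 mm above where a coupon's top will be, different every time
- knob_grip (a point): point on the knob's axis, 146 mm above the bench, moving with the arm. The ribbed black knob is 36 mm across, from 133 to 157 mm above the bench, and stays at that height as it turns; clockwise from above lowers the tip. When the arm is swung by the knob the hand must turn with the arm, or the screw turns. The screw holds its load when the knob is let go
- clutch (a point): slip clutch in the knob, on its axis, 130 mm up. The free screw drags 0.19 N m; on the coupon the torque climbs by 0.15 over 0.6 rad to 0.34 N m (60 N on the coupon): there the clutch slips at level torque. After 0.5 rad of slip it meets a pin; turning on overloads the coupon. Friction can flip sign when a hand stops abruptly: feel the torque while turning, or after a slow 0.01 rad nudge
- conical_flask_2: empty conical glass flask 82 mm across and 130 mm tall, standing to the right of the analyser; origin at the centre of its underside; stays where it is
- wash_bottle: small wash bottle with a red top, 52 mm across, 150 mm tall, left of the analyser; origin at the centre of its underside; stays where it is
Not all that is in view belongs to the job. Of the things shaped like the coupon_blue, the blue one is meant.

How it is judged:
By the outcome, as a careful person would: the job done as asked, in the order asked, and still so for the second after the job is handed in, with the robot touching nothing.
It also fails if it takes over 72 s, if anything falls off the work surface, if the arm or the gripper's body presses on something with over 40 N, if the wrist force passes 120 N, or if a joint passes its speed limit or range.

## Working session

There is one attempt and no reset: what is moved stays moved. The work goes in short steps, Python scripts to look and compute and a shell command to move; the robot and the scene stay as the last step left them, time stands still between calls to the robot, and variables do not carry over. Pictures are saved under pics/ and viewed, and the job is handed in when it is done.

```bash
ls; mkdir -p pics
python3 - <<'E'
from bench import env, imaging
import cv2
print(env.sense())
for n in ["scene","side","wrist"]:
    im=imaging.camera(n); cv2.imwrite(f"pics/{n}0.png",im[:,:,::-1])
    print(n,imaging.camera_params(n))
E
```

```text
pics
{'clock': 0.0, 'joint_pos': array([-1.27597492e+00,  2.41409092e-01,  3.73879334e-03,  1.33519709e+00,
       -2.08527160e-05,  1.57080191e+00]), 'dq': array([ 1.05024508e-03,  9.46529590e-04,  4.36165191e-04, -1.07147299e-03,
        6.32777241e-05,  7.93999593e-04]), 'tau': array([-1.08103621e-03, -3.72316718e+01,  2.52408439e+01,  1.68222823e-02,
       -8.59889747e-05, -6.04320391e-06]), 'ee_pos': array([ 0.14510579, -0.47785935,  0.24442042]), 'tcp_rot': array([-3.10549903e+00, -4.61119922e-01,  5.09901559e-04]), 'wrist_force': array([0.02073293, 0.10327665, 0.02642734]), 'moment': array([ 0.00383288, -0.00301446, -0.02745424]), 'width': 0.0852553666883529}
scene {'K': array([[582.19382506,   0.        , 308.19403099],
       [  0.        , 582.19382506, 234.64466053],
       [  0.        ,   0.        ,   1.        ]]), 'extrinsics': array([[-0.61259607, -0.59402733,  0.52139964, -0.26027126],
       [-0.7902518 ,  0.4477105 , -0.4183986 ,  0.74231379],
       [ 0.01510411, -0.66834635, -0.74369686,  1.24758746],
       [ 0.        ,  0.        ,  0.        ,  1.        ]]
[... 246 characters left out ...]
     [-0.23126919, -0.48480782,  0.84349033, -0.71407779],
       [-0.02387309, -0.86390574, -0.50308742,  0.60057569],
       [ 0.        ,  0.        ,  0.        ,  1.        ]])}
wrist {'K': array([[384.06102341,   0.        , 317.80470187],
       [  0.        , 384.06102341, 237.41043935],
       [  0.        ,   0.        ,   1.        ]]), 'mount': array([[ 1.01945844e-03, -9.52888281e-01, -3.03319772e-01,
         7.77642925e-02],
       [ 9.99999470e-01,  9.28667008e-04,  4.43564854e-04,
         2.52358786e-04],
       [-1.40984686e-04, -3.03320064e-01,  9.52888723e-01,
        -1.28853861e-01],
       [ 0.00000000e+00,  0.00000000e+00,  0.00000000e+00,
         1.00000000e+00]])}
```

View pics/scene0.png

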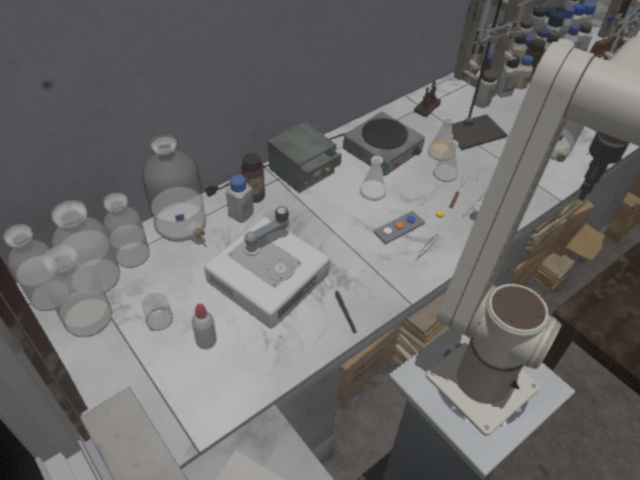

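View pics/side0.png

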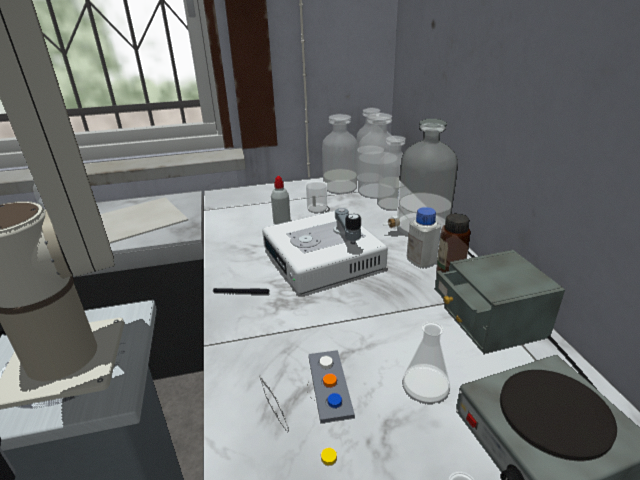

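View pics/wrist0.png

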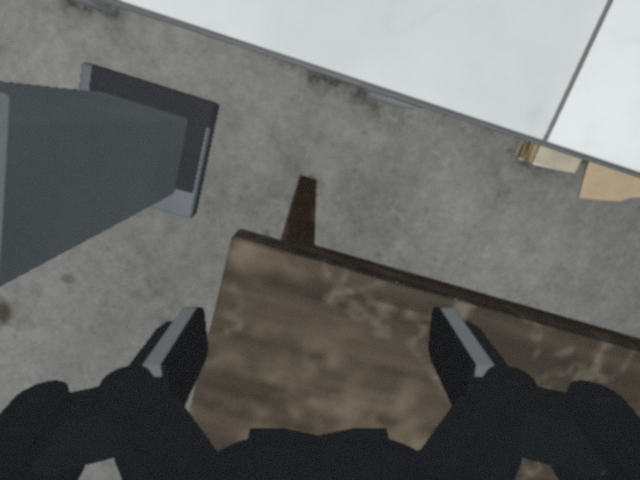

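Scene view: the tray is at (400,228), with white (388,231), orange (400,225) and blue (411,219). A loose yellow disc is at (440,213). Side view: white (326,361), orange (330,380), blue (335,400), yellow (329,456). The blue bottle caps are in the background. Next, close crops.

```bash
cat > h.py <<'E'
import numpy as np, cv2
from scipy.spatial.transform import Rotation as R
from bench import env, imaging
P={n:imaging.camera_params(n) for n in ["scene","side","wrist"]}
def ext(n,s=None):
    if n!="wrist": return P[n]["extrinsics"]
    s=s or env.sense(); T=np.eye(4); T[:3,:3]=R.from_rotvec(s["tcp_rot"]).as_matrix(); T[:3,3]=s["ee_pos"]
    return T@P[n]["mount"]
def ray(n,uv,E=None):
    E=ext(n) if E is None else E
    d=E[:3,:3]@np.linalg.inv(P[n]["K"])@np.array([uv[0],uv[1],1.]); return E[:3,3],d
def onz(n,uv,z,E=None):
    o,d=ray(n,uv,E); return o+d*(z-o[2])/d[2]
def tri(a,ua,b,ub,Ea=None,Eb=None):
    o1,d1=ray(a,ua,Ea);o2,d2=ray(b,ub,Eb)
    t=np.linalg.lstsq(np.c_[d1,-d2],o2-o1,rcond=None)[0]
    p,q=o1+t[0]*d1,o2+t[1]*d2; return (p+q)/2,np.linalg.norm(p-q)
def proj(n,p,E=None):
    E=ext(n) if E is None else E
    c=np.linalg.inv(E)@np.r_[p,1]; c=P[n]["K"]@c[:3]; return c[:2]/c[2]
def tool(p,s=None):
    s=s or env.sense(); M=R.from_rotvec(s["tcp_rot"]).as_matrix()
    return M.T@(np.asarray(p)-s["ee_pos"])
E
python3 - <<'E'
from h import *
a=cv2.imread("pics/scene0.png"); b=cv2.imread("pics/side0.png")
def blobs(im,lo,hi,box):
    x0,y0,x1,y1=box; h=cv2.cvtColor(im,cv2.COLOR_BGR2HSV)[y0:y1,x0:x1]
    m=cv2.inRange(h,lo,hi); n,l,s,c=cv2.connectedComponentsWithStats(m)
    i=1+np.argmax(s[1:,4]); return c[i]+[x0,y0],s[i]
for nm,lo,hi in [("blue",(105,120,60),(125,255,255)),("orange",(8,150,100),(18,255,255))]:
    u,s1=blobs(a,lo,hi,(370,200,430,245)); v,s2=blobs(b,lo,hi,(300,340,360,430))
    print(nm,u,s1,v,s2,onz("scene",u,.015),onz("side",v,.015),tri("scene",u,"side",v))
c1=cv2.resize(a[190:330,190:340],None,fx=4,fy=4,interpolation=2)
c2=cv2.resize(b[190:300,250:400],None,fx=5,fy=5,interpolation=2)
c3=cv2.resize(b[340:470,250:400],None,fx=4,fy=4,interpolation=2)
for i,c in enumerate([c1,c2,c3]): cv2.imwrite(f"pics/c{i}.png",c)
E
```

```text
blue [410.58333333 218.33333333] [38 16  6  5 24] [334.44252874 399.93103448] [ 28  53  14  15 174] [ 0.4740205  -0.23022376  0.015     ] [ 0.4737476  -0.23251216  0.015     ] (array([ 0.47437884, -0.23123538,  0.01368709]), np.float64(0.0007560113141512709))
orange [399.25 224.45] [27 23  6  4 20] [329.27777778 379.90972222] [ 23  34  14  13 144] [ 0.47626038 -0.18653836  0.015     ] [ 0.4757985  -0.18881135  0.015     ] (array([ 0.47649375, -0.18744503,  0.01375597]), np.float64(0.0009059104126567393))
```

View pics/c0.png

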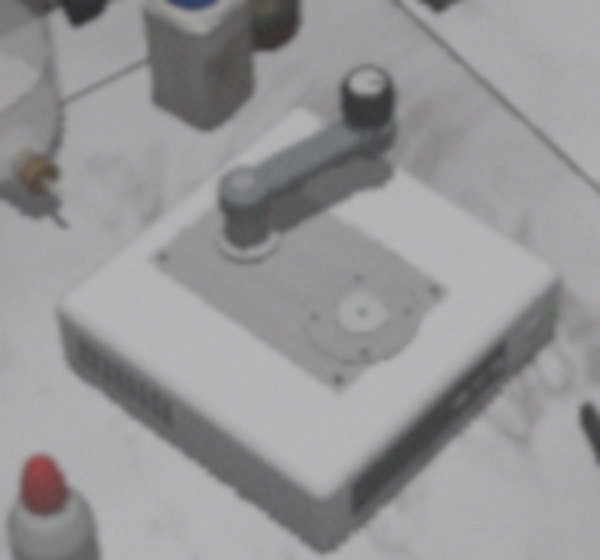

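View pics/c1.png

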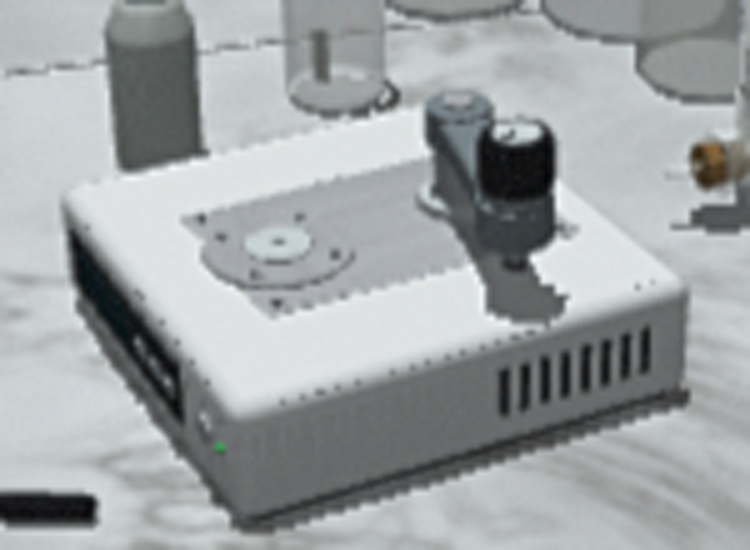

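View pics/c2.png

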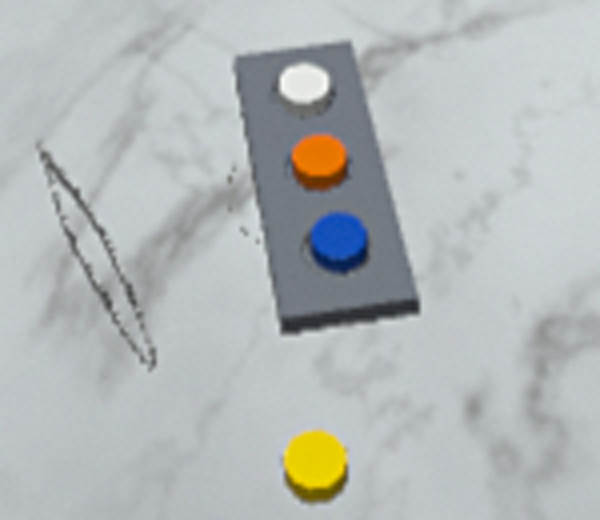

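Run:
```python
from h import *
for nm,u,v,z in [("crystal",(280.25,268.25),(306,238.2),.075),("column",(250.75,235.75),(342,210),.13),("knobtop",(282,210),(353.2,216.4),.157)]:
    print(nm,onz("scene",u,z),onz("side",v,z),tri("scene",u,"side",v))
print("flask",onz("side",(425,384),0),"yellow",onz("side",(329,456),.01), onz("scene",(440,213),.01))
print(R.from_rotvec(env.sense()["tcp_rot"]).as_matrix().round(3))
print(tool([.474,-.2315,.2]), tool([.42,-.2315,.2]))
```

```text
crystal [0.51323885 0.21124172 0.075     ] [0.51656065 0.20803659 0.075     ] (array([0.51594859, 0.21024912, 0.07304438]), np.float64(0.002396295084036285))
column [0.60917104 0.23390382 0.13      ] [0.61286674 0.22597664 0.13      ] (array([0.61357519, 0.23197391, 0.12625554]), np.float64(0.0023616537109296017))
knobtop [0.61408602 0.1303847  0.157     ] [0.6136191  0.13321601 0.157     ] (array([0.61303378, 0.13106802, 0.15817817]), np.float64(0.00016852853259067692))
flask [ 0.63841533 -0.22660271  0.        ] yellow [ 0.44171499 -0.32442933  0.01      ] [ 0.43996472 -0.31973359  0.01      ]
[[ 0.957  0.291 -0.   ]
 [ 0.291 -0.957  0.002]
 [-0.    -0.002 -1.   ]]
[ 0.38628783 -0.14023208  0.04483968] [ 0.33461778 -0.15592299  0.04486585]
```

Choice: blue disc at scene (411,219) / side (334,400). It is 44 mm from orange, which matches the well pitch. Rejected: orange, white, the loose yellow disc and the blue caps. I move above it first, then take a wrist look.

```bash
python3 -m jog '[[[0.7,-0.25,0.08,-0.39,85],[0.7,-0.25,0.08,-0.39,85],[0.7,-0.25,0.08,-0.39,85],[0.7,-0.25,0.08,-0.39,85],[0.7,-0.25,0.08,-0.39,85]]]'
cat > cal.py <<'E'
import sys
from h import *
# usage: cal.py x y z [yawdeg of tool x]
s=env.sense(); M=R.from_rotvec(s["tcp_rot"]).as_matrix()
x,y,z=map(float,sys.argv[1:4]); t=tool([x,y,z],s)/.5
yaw=np.degrees(np.arctan2(M[1,0],M[0,0]))
print("units",t.round(4),"yaw",yaw.round(2),"ee",s["ee_pos"].round(4),"j6",s["joint_pos"][5].round(3),"w",s["width"].round(4),"t",s["clock"])
if len(sys.argv)>4:
    d=(float(sys.argv[4])-yaw+180)%360-180; print("turn",round(-d/180,4))
E
python3 cal.py .474 -.2315 .13 87.3
```

```text
clock: 0.78
ee_pos: [0.3959, -0.2917, 0.2111]
tcp_rot: [-2.558, -1.823, -0.001]
wrist_force: [0.5, -1.8, 0.0]
width: 0.0855Traceback (most recent call last):
  File "cal.py", line 7, in <module>
    print("units",t.round(4),"yaw",yaw.round(2),"ee",s["ee_pos"].round(4),"j6",s["joint_pos"][5].round(3),"w",s["width"].round(4),"t",s["clock"])
                                                                                                              ^^^^^^^^^^^^^^^^
AttributeError: 'float' object has no attribute 'round'
```

```bash
sed -i 's/s\["width"\].round(4)/round(s["width"],4)/' cal.py
python3 cal.py .474 -.2315 .13 87.3
```

```text
units [0.1647 0.1085 0.1624] yaw 70.95 ee [ 0.3959 -0.2917  0.2111] j6 1.268 w 0.0855 t 0.775
turn -0.0908
```

```bash
python3 -m jog '[[[0.165,0.108,0.162,-0.09,60],[0.165,0.108,0.162,-0.09,60],[0.165,0.108,0.162,-0.09,60],[0.165,0.108,0.162,-0.09,60]]]'
python3 cal.py .474 -.2315 .0255 87.3
python3 - <<'E'
from h import *
s=env.sense(); E=ext("wrist",s); im=imaging.camera("wrist")[:,:,::-1]; cv2.imwrite("pics/w1.png",im)
h=cv2.cvtColor(np.ascontiguousarray(im),cv2.COLOR_BGR2HSV)
for nm,lo,hi in [("blue",(105,120,40),(125,255,255)),("orange",(8,150,80),(18,255,255))]:
    m=cv2.inRange(h,lo,hi); n,l,st,c=cv2.connectedComponentsWithStats(m); i=1+np.argmax(st[1:,4])
    print(nm,c[i],st[i],onz("wrist",c[i],.016,E))
E
```

```text
clock: 1.27
ee_pos: [0.4735, -0.2311, 0.1299]
tcp_rot: [-2.274, -2.164, 0.001]
wrist_force: [-0.4, -1.2, 0.2]
width: 0.0599
units [-0.001   0.0014  0.2087] yaw 87.16 ee [ 0.4735 -0.2311  0.1299] j6 1.166 w 0.0599 t 1.275
turn -0.0008
blue [319.25694444 235.5327381 ] [ 302  217   36   37 1008] [ 0.47463325 -0.22955519  0.016     ]
orange [320.13353116 169.81701286] [ 303  152   36   37 1011] [ 0.47723461 -0.18639724  0.016     ]
```

View pics/w1.png

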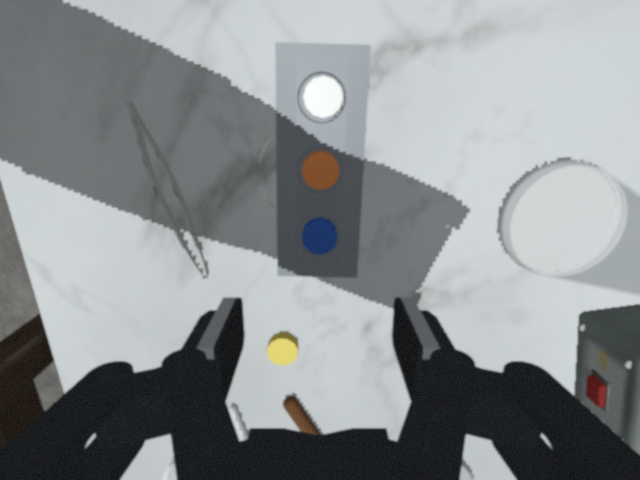

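The wrist view shows blue at (319,236), between orange (320,170) and the tray end, and centred between the jaws. All three cameras agree to about 2 mm. Descending.

```bash
python3 -m jog '[[[0.001,0.002,0.1,0,46],[0.001,0.002,0.18,0,46],[0.001,0.002,0.2085,0,46],[0.001,0.002,0.2085,0,46]]]' 25
python3 cal.py .4743 -.2303 .0255 87.3
python3 - <<'E'
from h import *
im=imaging.camera("wrist")[:,:,::-1]; cv2.imwrite("pics/w2.png",im)
E
```

```text
clock: 1.82
ee_pos: [0.4743, -0.2323, 0.027]
tcp_rot: [-2.279, -2.162, -0.0]
wrist_force: [-0.4, 1.3, -0.2]
width: 0.0462
units [ 0.0039 -0.0001  0.003 ] yaw 86.99 ee [ 0.4743 -0.2323  0.027 ] j6 1.168 w 0.0462 t 1.825
turn -0.0017
```

View pics/w2.png

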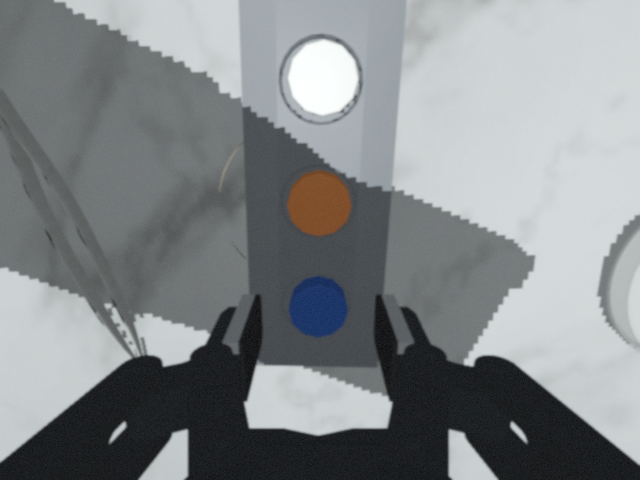

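Blue is at (318,306), between the pads. I recompute its position from this closer view.

Run:
```python
from h import *
E=ext("wrist"); im=cv2.imread("pics/w2.png"); h=cv2.cvtColor(im,cv2.COLOR_BGR2HSV)
m=cv2.inRange(h,(105,120,40),(125,255,255)); n,l,st,c=cv2.connectedComponentsWithStats(m); i=1+np.argmax(st[1:,4])
p=onz("wrist",c[i],.0165,E); print(c[i],st[i],p,tool(p)*1000)
```

```text
[317.79027576 306.4829463 ] [ 289  276   58   61 2756] [ 0.47579446 -0.2292198   0.0165    ] [ 3.26945344  0.35362785 11.40658811]
```

```bash
python3 -m jog '[[[0.005,0.0005,0.003,0,46],[0.005,0.0005,0.003,0,15],[0.005,0.0005,0.003,0,15],[0.005,0.0005,0.003,0,15],[0.005,0.0005,0.003,0,15]]]' 25
python3 -m jog '[[[0,0,0,0,15],[0,0,-0.01,0,15],[0,0,-0.03,0,15],[0,0,-0.08,0,15],[0,0,-0.15,0,15]]]' 25
python3 cal.py .515 .21 .18 192
python3 - <<'E'
from h import *
im=imaging.camera("wrist")[:,:,::-1]; cv2.imwrite("pics/w3.png",im)
E
```

```text
clock: 2.5
ee_pos: [0.4755, -0.2303, 0.0279]
tcp_rot: [2.277, 2.161, 0.0]
wrist_force: [-4.0, 0.3, 7.2]
width: 0.0218
clock: 3.12
ee_pos: [0.4749, -0.2299, 0.1034]
tcp_rot: [2.278, 2.162, -0.0]
wrist_force: [0.4, -0.2, 0.5]
width: 0.0216
units [ 0.8825  0.0344 -0.154 ] yaw 87.02 ee [ 0.4749 -0.2299  0.1034] j6 1.172 w 0.0216 t 3.125
turn -0.5832
```

View pics/w3.png

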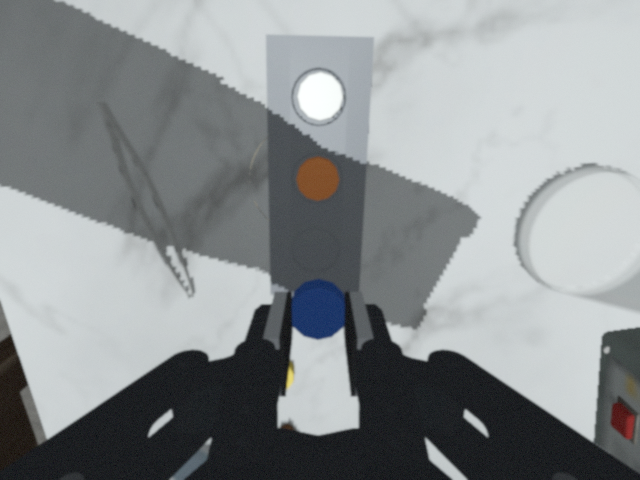

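Run:
```python
from h import *
im=cv2.imread("pics/w3.png"); cv2.imwrite("pics/w3c.png",cv2.resize(im[260:360,250:390],None,fx=5,fy=5,interpolation=2))
b=imaging.camera("side")[:,:,::-1]; p=proj("side",env.sense()["ee_pos"]).astype(int); print(p)
c=b[p[1]-60:p[1]+50,p[0]-70:p[0]+70]; cv2.imwrite("pics/s3c.png",cv2.resize(c,None,fx=5,fy=5,interpolation=2))
```

```text
[336 357]
```

View pics/w3c.png

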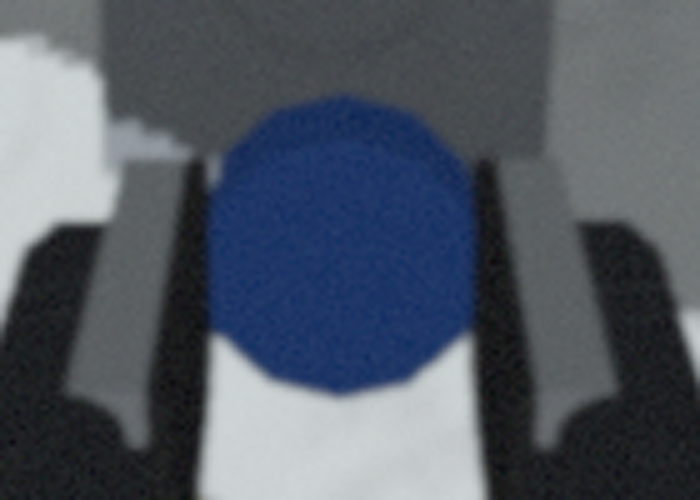

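View pics/s3c.png

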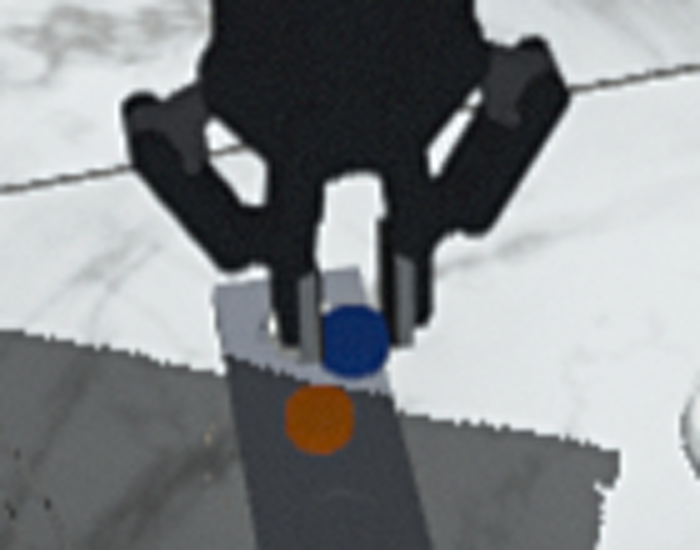

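Run:
```python
from h import *
E=ext("wrist")
s=env.sense()
for z in (.008,.0109,.014):
    zz=s["ee_pos"][2]-z
    a=[tool(onz("wrist",(318.2,260+r/5),zz,E))*1000 for r in (140,395)]
    print(z,[x.round(2) for x in a], "diam",a[1][0]-a[0][0],"c",(a[0]+a[1])/2)
    l,r=[tool(onz("wrist",(250+q/5,260+240/5),zz,E))*1000 for q in (208,475)]; print("lr",l,r)
    print("bottom rim far edge, z+10", tool(onz("wrist",(318.2,260+95/5),zz-.01,E))*1000)
```

```text
0.008 [array([13.13,  0.51,  7.94]), array([-9.74,  0.54,  8.05])] diam -22.866401302305356 c [1.69402738 0.52380806 7.99742146]
lr [  4.45322105 -10.03406871   7.87525122] [ 4.3643969  11.16989722  8.09332942]
bottom rim far edge, z+10 [12.52583799  0.51410008 17.94377506]
0.0109 [array([11.76,  0.51, 10.85]), array([-11.59,   0.54,  10.96])] diam -23.352359231374695 c [ 0.08645806  0.52735861 10.90569067]
lr [  2.90429026 -10.2548947   10.78092407] [ 2.81357841 11.39969899 11.00363688]
bottom rim far edge, z+10 [11.2425127   0.51721597 20.85041741]
0.014 [array([10.3 ,  0.52, 13.95]), array([-13.57,   0.55,  14.07])] diam -23.871831500379855 c [-1.63197811  0.53115401 14.01453018]
lr [  1.24853665 -10.49095007  13.88698815] [ 1.15580692 11.64534916 14.11465519]
bottom rim far edge, z+10 [ 9.87068222  0.52054674 23.95751785]
```

The coupon is held flat and centred to about 1 mm, with its underside about 21 mm ahead of the TCP. Next I go short of the crystal, raised, to look.

```bash
python3 cal.py .515 .13 .19 87
python3 -m jog '[[[0,0,-0.17,0,15],[0.2,0.01,-0.17,0,15],[0.4,0.02,-0.17,0,15],[0.6,0.035,-0.17,0,15],[0.724,0.042,-0.173,0,15]]]' 25
python3 cal.py .515 .13 .19 87
```

```text
units [ 0.7252  0.037  -0.1683] yaw 87.01 ee [ 0.4785 -0.2316  0.1075] j6 1.172 w 0.0217 t 3.225
turn 0.0001
clock: 3.85
ee_pos: [0.5045, 0.0172, 0.1896]
tcp_rot: [2.271, 2.155, 0.006]
wrist_force: [1.2, -0.2, 0.1]
width: 0.0216
units [ 0.2264  0.0092 -0.0018] yaw 86.99 ee [0.5045 0.0172 0.1896] j6 1.661 w 0.0216 t 3.85
turn -0.0
```

```bash
python3 -m jog '[[[0.12,0.009,0,0,15],[0.2264,0.009,0,0,15],[0.2264,0.009,0,0,15],[0.2264,0.009,0,0,15]]]' 25
python3 - <<'E'
from h import *
s=env.sense();im=imaging.camera("wrist")[:,:,::-1]; cv2.imwrite("pics/w4.png",im); s2=env.sense(); print(s["ee_pos"],s2["ee_pos"],s["tcp_rot"])
E
```

```text
clock: 4.35
ee_pos: [0.5145, 0.1299, 0.1887]
tcp_rot: [2.27, 2.155, 0.005]
wrist_force: [-0.3, -0.8, -0.4]
width: 0.0214
[0.51452647 0.12989199 0.18873802] [0.5146306  0.12922288 0.18885514] [2.26991349 2.15545586 0.0047319 ]
```

View pics/w4.png

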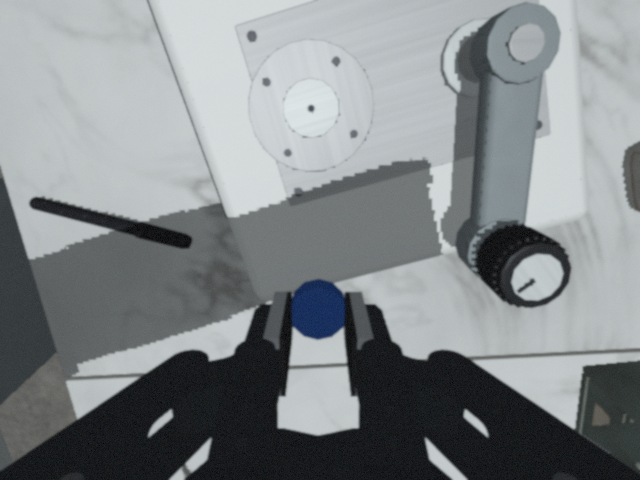

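Crystal at (311,107), column cap (527,43), knob top (537,278).

```bash
python3 - <<'E'
from h import *
s=dict(ee_pos=np.array([0.51455,0.1296,0.1888]),tcp_rot=np.array([2.26991349,2.15545586,0.0047319])); E=ext("wrist",s)
c=onz("wrist",(311,107.5),.075,E);k=onz("wrist",(537,278),.157,E);print("crystal",c,"knob",k)
for z in (.127,.131,.135):print("col",z,onz("wrist",(527,43),z,E))
for a in (("crystal",(311,107.5),"scene",(280.25,268.25)),("c side",(311,107.5),"side",(306,238.2)),("knob",(537,278),"scene",(282,210)),("knob s",(537,278),"side",(353.2,216.4)),("col",(527,43),"scene",(250.75,235.75))):
    print(a[0],tri("wrist",a[1],a[2],a[3],Ea=E))
E
python3 cal.py .5150 .2105 .135 87
```

```text
crystal [0.51608319 0.21074863 0.075     ] knob [0.61557543 0.1307858  0.157     ]
col 0.127 [0.61489407 0.2325891  0.127     ]
col 0.131 [0.61284842 0.2320637  0.131     ]
col 0.135 [0.61080277 0.2315383  0.135     ]
crystal (array([0.51571141, 0.21028784, 0.07178884]), np.float64(0.0012263129948896481))
c side (array([0.51653932, 0.21068466, 0.07354192]), np.float64(0.0009453645349790551))
knob (array([0.61948871, 0.12715262, 0.15039535]), np.float64(0.0009371562406447167))
knob s (array([0.61382867, 0.13159399, 0.15827994]), np.float64(0.0016452959027369852))
col (array([0.61411583, 0.23216907, 0.12571004]), np.float64(0.0027557347318373318))
units [ 0.1629 -0.009   0.1067] yaw 86.95 ee [0.5146 0.1292 0.1889] j6 1.874 w 0.0214 t 4.4
turn -0.0003
```

```bash
python3 cal.py .5155 .2105 .125 87
python3 -m jog '[[[0.08,-0.004,0.05,0,15],[0.1633,-0.007,0.11,0,15],[0.1633,-0.007,0.1277,0,15],[0.1633,-0.007,0.1277,0,15],[0.1633,-0.007,0.1277,0,15]]]' 25
python3 cal.py .5155 .2105 .1 87
python3 - <<'E'
from h import *
s=env.sense();im=imaging.camera("wrist")[:,:,::-1]; cv2.imwrite("pics/w5.png",im); s2=env.sense(); print(s["ee_pos"],s2["ee_pos"],s["tcp_rot"])
E
```

```text
units [ 0.1631 -0.0082  0.1267] yaw 86.95 ee [0.5146 0.1292 0.1889] j6 1.874 w 0.0214 t 4.4
turn -0.0003
clock: 5.03
ee_pos: [0.5169, 0.2092, 0.1255]
tcp_rot: [2.274, 2.151, 0.007]
wrist_force: [-0.6, -0.3, 0.8]
width: 0.0214
units [ 0.0028 -0.0035  0.051 ] yaw 86.81 ee [0.5169 0.2092 0.1255] j6 2.016 w 0.0214 t 5.025
turn -0.001
[0.51689481 0.2091533  0.12550935] [0.51702461 0.20939297 0.12573445] [2.2735209  2.15055737 0.0067925 ]
```

View pics/w5.png

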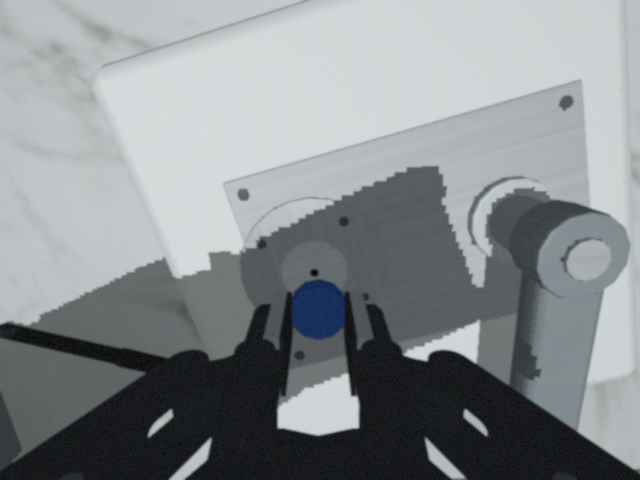

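Crystal is visible at (314,272), with the coupon just in front of it.

Run:
```python
from h import *
s=dict(ee_pos=np.array([0.51696,0.2093,0.12562]),tcp_rot=np.array([2.2735209,2.15055737,.0067925])); E=ext("wrist",s)
im=cv2.imread("pics/w5.png"); g=cv2.cvtColor(im,cv2.COLOR_BGR2GRAY)
w=255-g[262:280,304:326].astype(float); w[w<np.percentile(w,96)]=0
ys,xs=np.nonzero(w); u=(304+np.average(xs,weights=w[ys,xs]),262+np.average(ys,weights=w[ys,xs]))
p=onz("wrist",u,.075,E); print(u,p,tool(p,s)*1000, tool(p)*1000)
cv2.imwrite("pics/w5c.png",cv2.resize(im[240:360,250:390],None,fx=5,fy=5,interpolation=2))
M=R.from_rotvec(s["tcp_rot"]).as_matrix(); print(M[:,2])
```

```text
(np.float64(313.7575129533679), np.float64(272.43678756476686)) [0.51593965 0.21080848 0.075     ] [ 1.71004439 -1.6977149  50.59540046] [ 1.59699169 -1.78356191 50.70930416]
[ 0.01145548 -0.00579377 -0.9999176 ]
```

View pics/w5c.png

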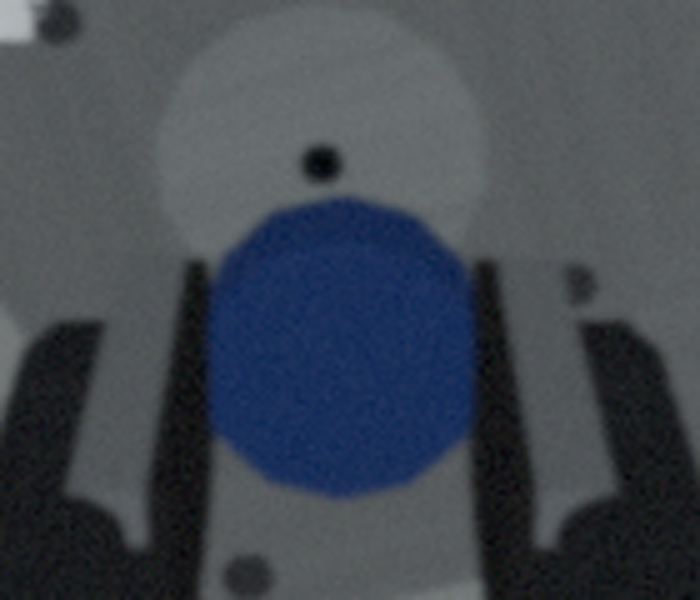

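```bash
python3 -m jog '[[[0.003,-0.0046,0.015,0,15],[0.003,-0.0046,0.03,0,15],[0.003,-0.0046,0.045,0,15],[0.003,-0.0046,0.052,0,15],[0.003,-0.0046,0.052,0,15]]]' 25
python3 - <<'E'
from h import *
s=env.sense();im=imaging.camera("wrist")[:,:,::-1]; cv2.imwrite("pics/w6.png",im)
print(s["ee_pos"],tool([.51594,.2108,.075],s)*1000,s["wrist_force"])
cv2.imwrite("pics/w6c.png",cv2.resize(im[240:360,250:390],None,fx=5,fy=5,interpolation=2))
E
```

```text
clock: 5.7
ee_pos: [0.5148, 0.2108, 0.0991]
tcp_rot: [2.273, 2.151, 0.006]
wrist_force: [0.8, 0.4, -0.9]
width: 0.0214
[0.51481329 0.21082089 0.09914242] [ 0.1683135   0.8528061  24.15306661] [ 0.79596788  0.41329192 -0.8642514 ]
```

View pics/w6c.png

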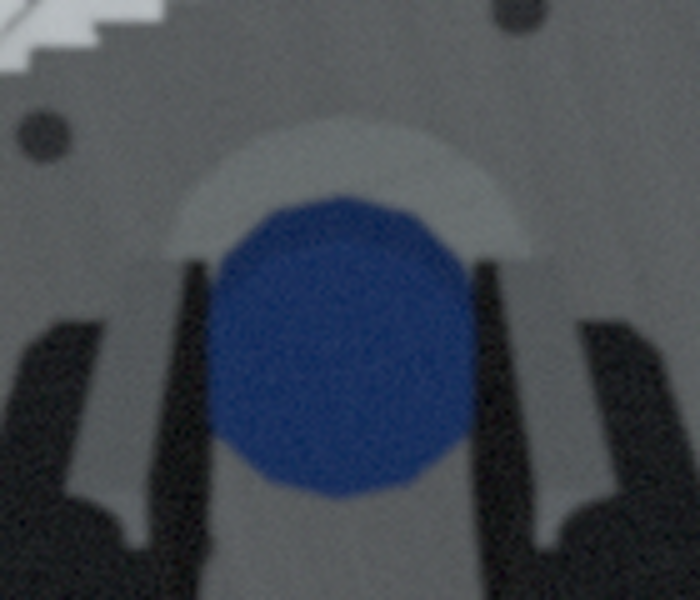

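The mount ring is symmetric about the coupon to about 0.4 mm. Slow descent, watching force.

```bash
python3 -m jog '[[[0.0,0.0007,0.002,0,15],[0.0,0.0007,0.0035,0,15],[0.0,0.0007,0.0035,0,15],[0.0,0.0007,0.0035,0,15]]]' 25
python3 -m jog '[[[0.0,0,0.001,0,15],[0.0,0,0.001,0,15],[0,0,0.001,0,15]]]' 25
python3 -m jog '[[[0.0,0,0.001,0,15],[0.0,0,0.001,0,15],[0,0,0.001,0,15]]]' 25
python3 cal.py .515 .211 .096
```

```text
clock: 6.25
ee_pos: [0.5154, 0.2109, 0.0978]
tcp_rot: [2.273, 2.151, 0.007]
wrist_force: [0.2, 0.1, -1.0]
width: 0.0213
clock: 6.62
ee_pos: [0.5155, 0.2109, 0.0973]
tcp_rot: [2.273, 2.151, 0.007]
wrist_force: [0.3, 1.0, -0.1]
width: 0.0215
clock: 7.0
ee_pos: [0.5155, 0.2109, 0.0968]
tcp_rot: [2.273, 2.151, 0.007]
wrist_force: [-0.3, -0.7, -1.1]
width: 0.0214
units [ 0.0002 -0.001   0.0016] yaw 86.83 ee [0.5155 0.2109 0.0968] j6 2.019 w 0.0214 t 7.0
```

```bash
python3 -m jog '[[[0.0,0,0.001,0,15],[0.0,0,0.001,0,15]]]' 25
python3 -m jog '[[[0.0,0,0.001,0,15],[0.0,0,0.001,0,15]]]' 25
python3 -m jog '[[[0.0,0,0.001,0,15],[0.0,0,0.001,0,15]]]' 25
```

```text
clock: 7.25
ee_pos: [0.5155, 0.2109, 0.0963]
tcp_rot: [2.273, 2.151, 0.007]
wrist_force: [-0.3, 0.2, 0.1]
width: 0.0214
clock: 7.5
ee_pos: [0.5155, 0.2109, 0.0961]
tcp_rot: [2.273, 2.151, 0.008]
wrist_force: [-1.0, 0.5, 3.8]
width: 0.0216
clock: 7.75
ee_pos: [0.5155, 0.2109, 0.096]
tcp_rot: [2.273, 2.151, 0.008]
wrist_force: [-1.5, -1.5, 5.9]
width: 0.0212
```

Contact is at about 5 N, z 0.096, as predicted. Releasing.

```bash
python3 -m jog '[[[0.0,0,0,0,26],[0.0,0,0,0,30],[0,0,0,0,36],[0,0,0,0,40],[0,0,-0.004,0,44]]]' 25
python3 -m jog '[[[0.0,0,-0.02,0,46],[0.0,0,-0.06,0,46],[-0.04,0,-0.14,0,46],[-0.06,0,-0.16,0,46],[-0.06,0,-0.16,0,46]]]' 25
python3 - <<'E'
from h import *
s=env.sense();im=imaging.camera("wrist")[:,:,::-1]; cv2.imwrite("pics/w7.png",im); print(s["ee_pos"],s["tcp_rot"],s["clock"])
s2=env.sense(); print(s2["ee_pos"])
E
```

```text
clock: 8.38
ee_pos: [0.5153, 0.2108, 0.0978]
tcp_rot: [2.273, 2.151, 0.007]
wrist_force: [-0.1, -0.1, -0.4]
width: 0.0438
clock: 9.0
ee_pos: [0.5133, 0.181, 0.179]
tcp_rot: [2.274, 2.149, 0.011]
wrist_force: [0.4, -0.9, -0.4]
width: 0.0463
[0.51332635 0.18099301 0.17903367] [2.27380941 2.14895845 0.01088338] 9.0
[0.51264138 0.18118096 0.17781191]
```

View pics/w7.png

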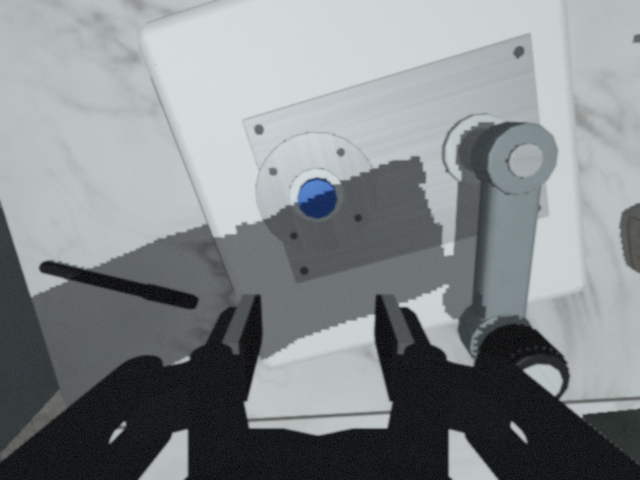

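Run:
```python
from h import *
im=cv2.imread("pics/w7.png"); cv2.imwrite("pics/w7c.png",cv2.resize(im[150:250,260:380],None,fx=6,fy=6,interpolation=2))
h=cv2.cvtColor(im,cv2.COLOR_BGR2HSV); m=cv2.inRange(h,(100,110,40),(125,255,255))
cs,_=cv2.findContours(m,0,2); c=max(cs,key=cv2.contourArea); print(cv2.fitEllipse(c),cv2.boundingRect(c))
s=dict(ee_pos=np.array([0.51298,0.18109,0.17842]),tcp_rot=np.array([2.2738,2.14896,.01088])); E=ext("wrist",s)
M=cv2.moments(c);u=(M["m10"]/M["m00"],M["m01"]/M["m00"]);print(u,onz("wrist",u,.0825,E))
# predicted outlines
t=np.linspace(0,2*np.pi,60)
o=cv2.resize(im[150:250,260:380],None,fx=6,fy=6,interpolation=2)
for ctr,r,z,col in [((.51594,.2108),.017,.075,(0,255,0)),((.51594,.2108),.012,.085,(0,0,255)),((.51594,.2108),.012,.075,(0,255,255))]:
    pts=np.array([proj("wrist",[ctr[0]+r*np.cos(a),ctr[1]+r*np.sin(a),z],E) for a in t])
    cv2.polylines(o,[((pts-[260,150]+.5)*6).astype(np.int32)],True,col,1)
cv2.imwrite("pics/w7o.png",o)
```

```text
((316.8243408203125, 197.9005584716797), (37.319313049316406, 38.427391052246094), 11.971329689025879) (298, 179, 39, 39)
(316.8092898615453, 197.89519130564238) [0.51574338 0.21115061 0.0825    ]
```

View pics/w7o.png

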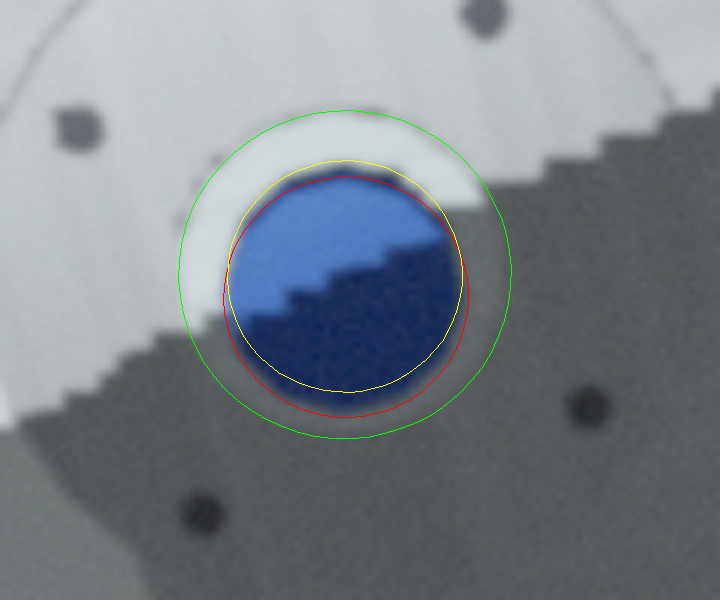

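The coupon matches the predicted circle on the crystal to about 0.5 mm and lies flat. Next I move over the knob, turning the hand anticlockwise so there is clockwise wrist travel left.

```bash
python3 cal.py .6145 .1312 .23 180
python3 -m jog '[[[0,0,-0.08,-0.5,52],[-0.05,0.1,-0.1,-0.5,52],[-0.09,0.196,-0.1,-0.5,52],[-0.09,0.196,-0.1,-0.5,52],[-0.09,0.196,-0.1,-0.5,52]]]' 25
python3 cal.py .6145 .1312 .23 -89.5
```

```text
units [-0.0889  0.2102 -0.1014] yaw 86.8 ee [0.5126 0.1812 0.1778] j6 1.971 w 0.0462 t 9.05
turn -0.5178
clock: 9.68
ee_pos: [0.6072, 0.1308, 0.2262]
tcp_rot: [1.049, 2.952, -0.005]
wrist_force: [-0.2, -0.0, -0.3]
width: 0.0517
units [-0.0109  0.0098 -0.0075] yaw 140.87 ee [0.6072 0.1308 0.2262] j6 0.899 w 0.0517 t 9.675
turn -0.7202
```

```bash
python3 -m jog '[[[-0.011,0.01,-0.007,-0.72,52],[-0.011,0.01,-0.007,-0.72,52],[-0.011,0.01,-0.007,-0.72,52],[-0.011,0.01,-0.007,-0.72,52],[-0.011,0.01,-0.007,-0.72,52]]]' 25
python3 cal.py .6145 .1312 .23 -89.5
```

```text
clock: 10.3
ee_pos: [0.6139, 0.1318, 0.2274]
tcp_rot: [-0.4, 3.11, -0.009]
wrist_force: [0.6, -1.4, -0.8]
width: 0.0519
units [-0.001  -0.0015 -0.0052] yaw -165.34 ee [0.6139 0.1318 0.2274] j6 -0.042 w 0.0519 t 10.3
turn -0.4214
```

```bash
python3 -m jog '[[[-0.001,-0.0015,-0.004,-0.42,52],[-0.001,-0.0015,-0.004,-0.42,52],[-0.001,-0.0015,-0.004,-0.42,52],[-0.001,-0.0015,-0.004,-0.42,52],[-0.001,-0.0015,-0.004,-0.42,52]]]' 25
python3 -m jog '[[[0,0,0,-0.13,52],[0,0,0,-0.13,52],[0,0,0,-0.13,52],[0,0,0,-0.13,52]]]' 25
python3 cal.py .6145 .1312 .23 -89.5
python3 - <<'E'
from h import *
s=env.sense();im=imaging.camera("wrist")[:,:,::-1]; cv2.imwrite("pics/w8.png",im); print(s["ee_pos"],s["tcp_rot"],s["clock"])
s2=env.sense(); print(s2["ee_pos"])
E
```

```text
clock: 10.92
ee_pos: [0.6138, 0.1317, 0.227]
tcp_rot: [-1.765, 2.599, -0.009]
wrist_force: [-0.3, -0.5, 0.4]
width: 0.0521
clock: 11.42
ee_pos: [0.6131, 0.1321, 0.225]
tcp_rot: [2.253, -2.184, 0.006]
wrist_force: [-1.0, 0.5, -0.2]
width: 0.0521
units [ 0.002  -0.0028 -0.01  ] yaw -88.23 ee [0.6131 0.1321 0.225 ] j6 -1.387 w 0.0521 t 11.425
turn 0.0071
[0.61308486 0.13211823 0.22497871] [ 2.25310033 -2.18440935  0.00576699] 11.425
[0.61318196 0.13204867 0.2253123 ]
```

View pics/w8.png

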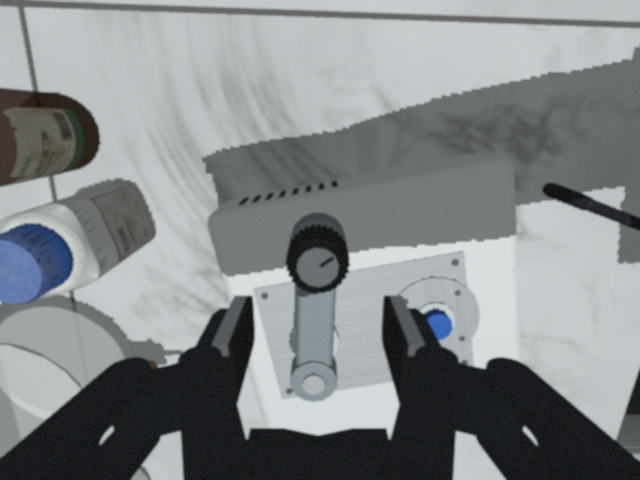

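Knob top at (318,266) is centred between the jaws, with the arm pointing to image-up. I check the numbers.

```bash
python3 - <<'E'
from h import *
s=env.sense(); E=ext("wrist",s)
im=cv2.imread("pics/w8.png"); cv2.imwrite("pics/w8c.png",cv2.resize(im[200:420,250:390],None,fx=2.7,fy=2.7,interpolation=2))
p=onz("wrist",(318,265),.157,E); print(p,tool(p)*1000)
for z in (.127,.131): print(onz("wrist",(314,382),z,E))
E
python3 cal.py .6145 .1312 .149 -89.5
```

```text
[0.61325737 0.13258496 0.157     ] [-8.72345287e-01 -4.99148439e-02  6.83088541e+01]
[0.61287617 0.2325581  0.127     ]
[0.61292766 0.22943832 0.131     ]
units [ 0.001  -0.0025  0.1526] yaw -88.24 ee [0.6132 0.132  0.2253] j6 -1.387 w 0.0519 t 11.475
turn 0.007
```

View pics/w8c.png

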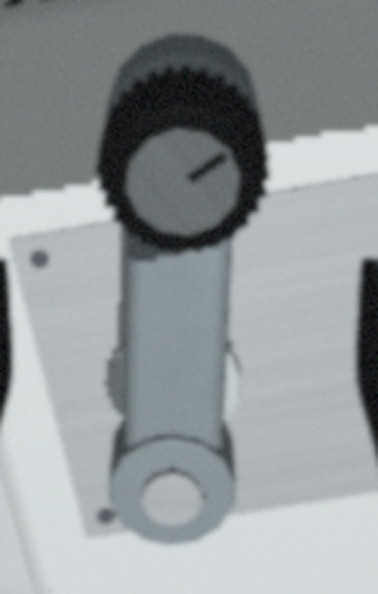

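```bash
python3 -m jog '[[[0,-0.0005,0.06,0.006,48],[0,-0.0005,0.12,0.006,48],[0,-0.0005,0.148,0.006,48],[0,-0.0005,0.155,0.006,48],[0,-0.0005,0.155,0.006,46]]]' 25
python3 cal.py .6136 .132 .148 -89.5
python3 - <<'E'
from h import *
im=imaging.camera("wrist")[:,:,::-1]; cv2.imwrite("pics/w9.png",im)
# arc plan in tool axes at this moment
s=env.sense(); C=np.array([.613,.2322]); r=.1
M=R.from_rotvec(s["tcp_rot"]).as_matrix(); yaw=np.degrees(np.arctan2(M[1,0],M[0,0]))
for d in (8,16,24,32,40):
    a=np.radians(270.3-d); t=tool([C[0]+r*np.cos(a),C[1]+r*np.sin(a),s["ee_pos"][2]],s)/.5
    print(d,t.round(4),round(d/180,4))
E
```

```text
clock: 12.1
ee_pos: [0.614, 0.1318, 0.1485]
tcp_rot: [2.233, -2.207, 0.007]
wrist_force: [-0.4, 1.0, 0.1]
width: 0.0462
units [-0.0004  0.0009  0.0011] yaw -89.33 ee [0.614  0.1318 0.1485] j6 -1.369 w 0.0462 t 12.1
turn 0.0009
8 [-0.0028  0.0294 -0.0001] 0.0444
16 [-0.0088  0.0566 -0.0002] 0.0889
24 [-0.0185  0.0828 -0.0003] 0.1333
32 [-0.0318  0.1073 -0.0004] 0.1778
40 [-0.0483  0.1298 -0.0006] 0.2222
```

View pics/w9.png

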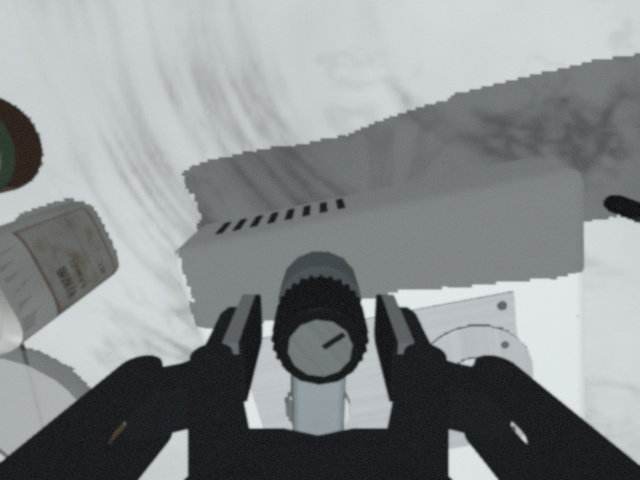

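```bash
python3 -m jog '[[[-0.003,0.029,0,0.044,46],[-0.009,0.0566,0,0.089,46],[-0.0185,0.083,0,0.133,46],[-0.032,0.107,0,0.178,46],[-0.048,0.13,0,0.222,46]]]' 25
cat > arc.py <<'E'
import sys
from h import *
s=env.sense(); C=np.array([.613,.2322]); r=.1
M=R.from_rotvec(s["tcp_rot"]).as_matrix(); yaw=np.degrees(np.arctan2(M[1,0],M[0,0]))
v=s["ee_pos"][:2]-C; print("ee",s["ee_pos"].round(4),"angle",np.degrees(np.arctan2(v[1],v[0]))%360,"r",np.linalg.norm(v),"yaw",yaw%360,"F",s["wrist_force"].round(1),"Mz",s["moment"].round(3),"z tool",M[:,2].round(4))
for d in map(float,sys.argv[1:]):
    a=np.radians(d); t=tool([C[0]+r*np.cos(a),C[1]+r*np.sin(a),.148],s)/.5
    print(d,t.round(4),"turn",round(-((d-yaw+180)%360-180)/180,4))
E
python3 arc.py 222 214 207 202 198
python3 - <<'E'
from h import *
im=imaging.camera("wrist")[:,:,::-1]; cv2.imwrite("pics/w10.png",im)
E
```

```text
clock: 12.78
ee_pos: [0.551, 0.1542, 0.1504]
tcp_rot: [-1.334, 2.838, -0.015]
wrist_force: [3.9, -2.0, -2.4]
width: 0.0461
ee [0.551  0.1542 0.1504] angle 231.53137457221723 r 0.0996089440176315 yaw 230.35853094489804 F [ 3.9 -2.  -2.4] Mz [-0.463 -0.816 -0.001] z tool [ 0.0087 -0.0062 -0.9999]
222.0 [-0.0013  0.0332  0.0045] turn 0.0464
214.0 [-0.0073  0.0605  0.0042] turn 0.0909
207.0 [-0.0156  0.0834  0.004 ] turn 0.1298
202.0 [-0.0232  0.0991  0.0038] turn 0.1575
198.0 [-0.0302  0.1112  0.0037] turn 0.1798
```

View pics/w10.png

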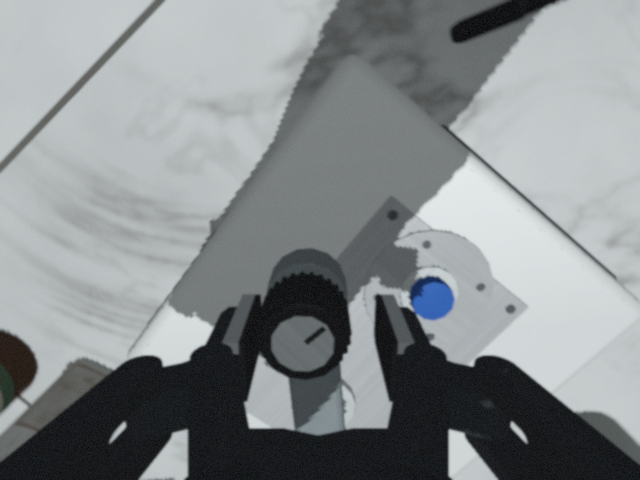

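The pad is pushing the arm with about 4 N, matching the hinge friction. The knob has not turned in the hand.

```bash
python3 -m jog '[[[-0.001,0.033,0.004,0.046,46],[-0.007,0.0605,0.004,0.091,46],[-0.0155,0.0835,0.004,0.13,46],[-0.023,0.099,0.004,0.1575,46],[-0.03,0.111,0.004,0.18,46]]]' 25
python3 arc.py 196 194 192 190 188
```

```text
clock: 13.45
ee_pos: [0.5178, 0.2017, 0.1502]
tcp_rot: [-0.485, 3.094, -0.012]
wrist_force: [0.7, -5.0, 3.4]
width: 0.0459
ee [0.5178 0.2017 0.1502] angle 197.7756249032623 r 0.09996853400273983 yaw 197.81811689646693 F [ 0.7 -5.   3.4] Mz [-0.94  -0.289 -0.008] z tool [ 0.011  -0.0063 -0.9999]
196.0 [0.     0.0062 0.0043] turn 0.0101
194.0 [-0.0003  0.0132  0.0043] turn 0.0212
192.0 [-0.0009  0.0202  0.0042] turn 0.0323
190.0 [-0.0018  0.0271  0.0042] turn 0.0434
188.0 [-0.0028  0.034   0.0041] turn 0.0545
```

```bash
python3 -m jog '[[[0,0.006,0.004,0.01,46],[0,0.013,0.004,0.021,46],[-0.001,0.018,0.004,0.029,46],[-0.001,0.02,0.004,0.032,46]]]' 25
python3 arc.py 191 190 189 188
python3 - <<'E'
from h import *
im=imaging.camera("wrist")[:,:,::-1]; cv2.imwrite("pics/w11.png",im)
E
```

```text
clock: 13.95
ee_pos: [0.5158, 0.2112, 0.1486]
tcp_rot: [-0.328, 3.113, -0.012]
wrist_force: [1.0, -3.4, 3.2]
width: 0.046
ee [0.5158 0.2112 0.1486] angle 192.17675172878126 r 0.09947248494712083 yaw 192.05026472892953 F [ 1.  -3.4  3.2] Mz [-0.85  -0.252  0.03 ] z tool [ 0.0123 -0.0064 -0.9999]
191.0 [0.001  0.0041 0.0012] turn 0.0058
190.0 [0.0009 0.0076 0.0012] turn 0.0114
189.0 [0.0008 0.0111 0.0012] turn 0.0169
188.0 [0.0006 0.0146 0.0011] turn 0.0225
```

View pics/w11.png

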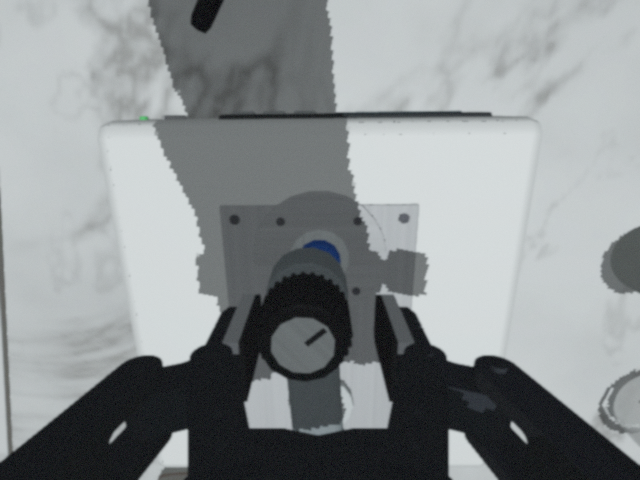

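```bash
python3 -m jog '[[[0,0.002,0.001,0.003,46],[0,0.004,0.001,0.006,46],[0,0.0055,0.001,0.009,46]]]' 25
python3 -m jog '[[[0,0.002,0,0.003,46],[0,0.002,0,0.003,46]]]' 25
python3 -m jog '[[[0,0.002,0,0.003,46],[0,0.002,0,0.003,46]]]' 25
python3 arc.py 190 189 188
```

```text
clock: 14.38
ee_pos: [0.5152, 0.2141, 0.148]
tcp_rot: [-0.284, 3.117, -0.011]
wrist_force: [0.6, -3.9, 3.2]
width: 0.046
clock: 14.62
ee_pos: [0.5149, 0.2153, 0.1479]
tcp_rot: [-0.269, 3.119, -0.011]
wrist_force: [0.3, -3.3, 3.1]
width: 0.0459
clock: 14.88
ee_pos: [0.5147, 0.2163, 0.1479]
tcp_rot: [-0.254, 3.12, -0.011]
wrist_force: [1.7, -2.8, 3.2]
width: 0.046
ee [0.5147 0.2163 0.1479] angle 189.17018060381056 r 0.099615682141447 yaw 189.32339075904733 F [ 1.7 -2.8  3.2] Mz [-0.807 -0.138 -0.082] z tool [ 0.0118 -0.006  -0.9999]
190.0 [ 0.0008 -0.0029 -0.0003] turn -0.0038
189.0 [ 0.0008  0.0006 -0.0003] turn 0.0018
188.0 [ 0.0007  0.0041 -0.0003] turn 0.0074
```

```bash
python3 -m jog '[[[0,0.002,0,0,46],[0,0.002,0,0,46]]]' 25
python3 -m jog '[[[0,0.002,0,0,46],[0,0.002,0,0,46]]]' 25
python3 -m jog '[[[0,0.002,0,0,46],[0,0.002,0,0,46]]]' 25
python3 -m jog '[[[0,0.002,0,0,46],[0,0.002,0,0,46]]]' 25
```

```text
clock: 15.12
ee_pos: [0.5147, 0.2165, 0.1479]
tcp_rot: [-0.253, 3.12, -0.014]
wrist_force: [1.0, -6.2, 3.9]
width: 0.0457
clock: 15.38
ee_pos: [0.5147, 0.2166, 0.1478]
tcp_rot: [-0.252, 3.12, -0.017]
wrist_force: [1.8, -6.6, 4.2]
width: 0.0458
clock: 15.62
ee_pos: [0.5147, 0.2166, 0.1478]
tcp_rot: [-0.251, 3.119, -0.02]
wrist_force: [1.2, -6.2, 3.0]
width: 0.0458
clock: 15.88
ee_pos: [0.5147, 0.2166, 0.1477]
tcp_rot: [-0.25, 3.119, -0.023]
wrist_force: [1.1, -5.9, 4.2]
width: 0.0461
```

```bash
python3 -m jog '[[[0,0.006,0,0,46],[0,0.006,0,0,46]]]' 25
python3 arc.py 192.3 189
python3 - <<'E'
from h import *
im=imaging.camera("wrist")[:,:,::-1]; cv2.imwrite("pics/w12.png",im)
b=imaging.camera("side")[:,:,::-1]; cv2.imwrite("pics/s12.png",cv2.resize(b[170:300,250:400],None,fx=4,fy=4,interpolation=2))
E
```

```text
clock: 16.12
ee_pos: [0.5146, 0.217, 0.1477]
tcp_rot: [-0.247, 3.119, -0.032]
wrist_force: [1.6, -10.8, 4.4]
width: 0.046
ee [0.5146 0.217  0.1477] angle 188.80782248134489 r 0.09955855293338371 yaw 189.0779855408861 F [  1.6 -10.8   4.4] Mz [-2.236 -0.421 -0.031] z tool [ 0.0142 -0.0195 -0.9997]
192.3 [ 0.0006 -0.0122 -0.0004] turn -0.0179
189.0 [ 0.0009 -0.0007 -0.0007] turn 0.0004
```

View pics/w12.png

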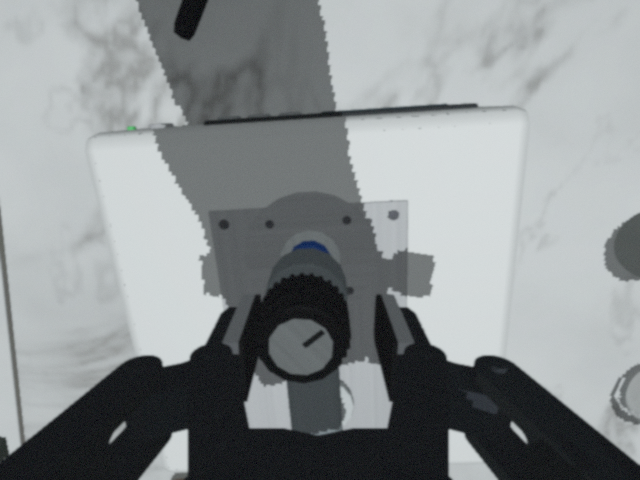

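View pics/s12.png

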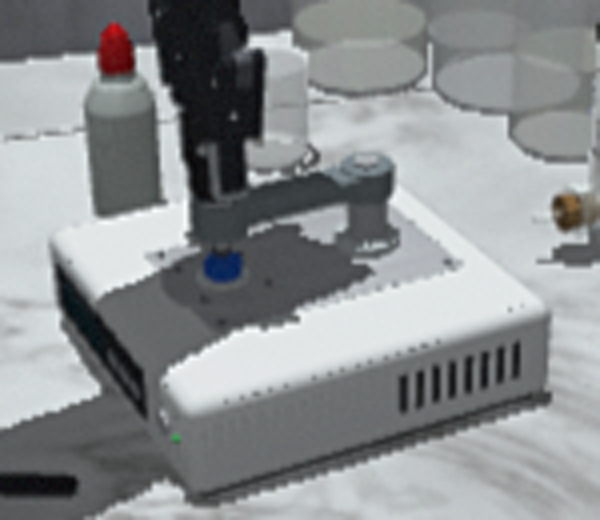

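The arm is at its stop: the push rose to 11 N with no motion, and the tip is over the coupon. Centring the hand on the knob.

```bash
python3 - <<'E'
from h import *
E=ext("wrist"); p=onz("wrist",(300.5,345),.157,E); print(p,tool(p)*1000)
im=cv2.imread("pics/w12.png"); cv2.imwrite("pics/w12c.png",cv2.resize(im[260:400,210:410],None,fx=4,fy=4,interpolation=2))
E
python3 cal.py .5155 .2125 .148 192.3
```

```text
[0.5167693  0.21102563 0.157     ] [-1.27595551 -6.3681709  -9.185632  ]
units [-0.0003 -0.009  -0.0005] yaw -170.93 ee [0.5146 0.2169 0.1477] j6 0.253 w 0.0462 t 16.225
turn -0.0179
```

View pics/w12c.png

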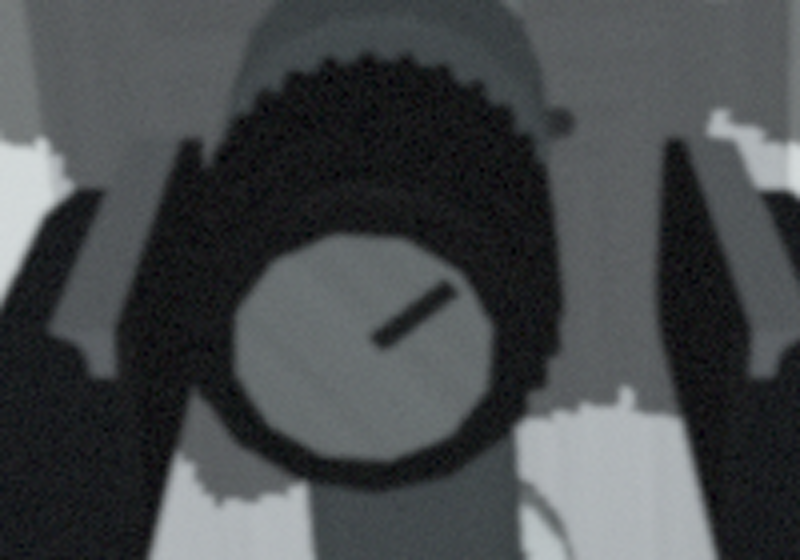

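```bash
python3 -m jog '[[[-0.0025,-0.0102,0,0,46],[-0.0025,-0.0102,0,-0.06,46],[-0.0025,-0.0102,0,-0.12,46],[-0.0025,-0.0102,0,-0.18,46],[-0.0025,-0.0102,0,-0.24,46]]]' 25
python3 -m jog '[[[0,0,0,-0.01,46],[0,0,0,-0.01,46]]]' 25
python3 cal.py .5165 .2115 .148
python3 - <<'E'
from h import *
print(env.sense()["tcp_rot"],R.from_rotvec(env.sense()["tcp_rot"]).as_matrix()[:,2],env.sense()["moment"])
im=imaging.camera("wrist")[:,:,::-1]; cv2.imwrite("pics/w13c.png",cv2.resize(im[260:400,210:410],None,fx=4,fy=4,interpolation=2))
E
```

```text
clock: 16.85
ee_pos: [0.516, 0.2133, 0.1471]
tcp_rot: [-1.387, 2.815, -0.032]
wrist_force: [-0.5, 0.2, 0.3]
width: 0.0462
clock: 17.1
ee_pos: [0.5154, 0.2142, 0.1465]
tcp_rot: [-1.432, 2.793, -0.029]
wrist_force: [-0.9, -0.3, 0.6]
width: 0.0462
units [ 0.0031 -0.005  -0.0029] yaw -125.73 ee [0.5154 0.2142 0.1465] j6 -0.544 w 0.0462 t 17.1
[-1.43183454  2.79335886 -0.02916401] [ 0.01070696 -0.0153909  -0.99982423] [ 0.0654295  -0.04565899  0.02862672]
```

View pics/w13c.png

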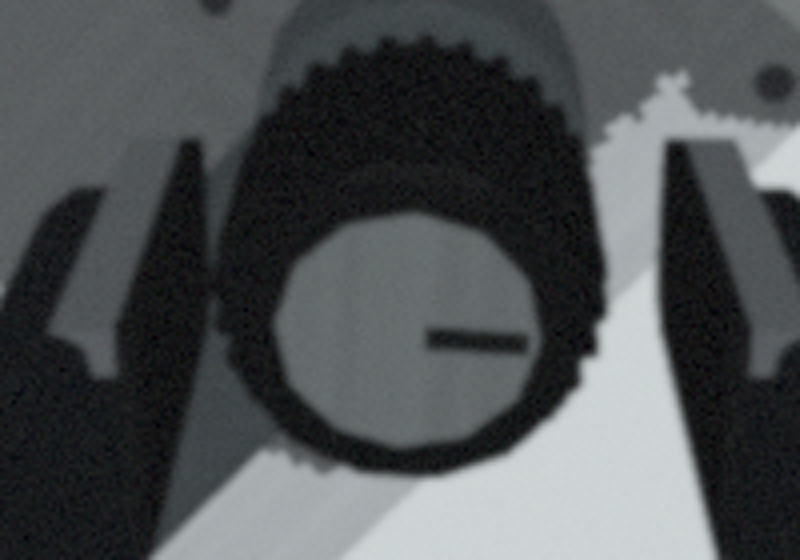

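Run:
```python
from h import *
E=ext("wrist"); p=onz("wrist",(210+409/4,260+330/4),.157,E); print(p,tool(p)*1000); 
s=env.sense(); M=R.from_rotvec(s["tcp_rot"]).as_matrix(); q=p-np.array([0,0,.157-.151]); print(tool(q)*1000/500)
```

```text
[0.51677897 0.21224293 0.157     ] [  0.76217064  -2.23989419 -10.35538588]
[ 0.00144771 -0.00426164 -0.008713  ]
```

```bash
python3 -m jog '[[[0.0015,-0.0042,-0.002,0,46],[0.0015,-0.0042,-0.002,0,42],[0.0015,-0.0042,-0.002,0,42],[0.0015,-0.0042,-0.002,0,42]]]' 25
python3 -m jog '[[[0,0,0,0,38],[0,0,0,0,35],[0,0,0,0,30],[0,0,0,0,30]]]' 25
python3 arc.py; python3 -c "
from bench import env;s=env.sense();print(s['wrist_force'],s['moment'])"
```

```text
clock: 17.65
ee_pos: [0.5167, 0.2122, 0.1477]
tcp_rot: [-1.431, 2.794, -0.03]
wrist_force: [0.1, 0.4, 0.3]
width: 0.042
clock: 18.15
ee_pos: [0.5165, 0.2124, 0.1479]
tcp_rot: [-1.431, 2.794, -0.029]
wrist_force: [-2.4, 0.6, 4.8]
width: 0.035
ee [0.5165 0.2124 0.1479] angle 191.61048155637948 r 0.09851638881803321 yaw 234.259101507317 F [-2.4  0.6  4.8] Mz [0.311 0.676 0.003] z tool [ 0.0106 -0.0152 -0.9998]
[-2.44624741  0.63418446  4.77642987] [0.31149863 0.67632177 0.00251698]
```

Gripped at 35 mm with small side forces. Firming the grip, then turning clockwise at moderate speed for the first part (the gap is at least 0.96 rad).

```bash
cat > tq.py <<'E'
from h import *
s=env.sense(); M=R.from_rotvec(s["tcp_rot"]).as_matrix()
print("t",round(s["clock"],2),"yaw",round(float(np.arctan2(M[1,0],M[0,0])%(2*np.pi)),4),"Mz",s["moment"].round(3),"tau6",round(float(s["tau"][5]),3),"j6",round(float(s["joint_pos"][5]),3),"dq6",round(float(s["dq"][5]),3),"F",s["wrist_force"].round(1),"w",round(s["width"],4))
E
python3 -m jog '[[[0,0,0,0,30],[0,0,0,0,30]]]' 70; python3 tq.py
python3 -m jog '[[[0,0,0,0.01,30],[0,0,0,0.02,30],[0,0,0,0.03,30],[0,0,0,0.04,30]]]' 70 | head -3;python3 tq.py
python3 -m jog '[[[0,0,0,0.02,30],[0,0,0,0.04,30],[0,0,0,0.06,30],[0,0,0,0.08,30]]]' 70 | head -3;python3 tq.py
```

```text
clock: 18.4
ee_pos: [0.5165, 0.2124, 0.1481]
tcp_rot: [-1.431, 2.793, -0.029]
wrist_force: [-2.4, -0.4, 4.5]
width: 0.0339
t 18.4 yaw 4.0886 Mz [0.121 0.624 0.028] tau6 -0.002 j6 -0.548 dq6 0.0 F [-2.4 -0.4  4.5] w 0.0339
clock: 18.9
ee_pos: [0.5166, 0.2123, 0.1481]
tcp_rot: [-1.25, 2.878, -0.029]
t 18.9 yaw 3.9609 Mz [0.006 0.436 0.188] tau6 -0.018 j6 -0.42 dq6 0.248 F [-1.5 -0.5  2.8] w 0.0341
clock: 19.4
ee_pos: [0.5168, 0.2121, 0.1481]
tcp_rot: [-0.873, 3.011, -0.029]
t 19.4 yaw 3.7062 Mz [-0.103  0.38   0.206] tau6 -0.222 j6 -0.165 dq6 0.497 F [-0.6 -1.7  4.2] w 0.0341
```

Free-screw torque reads about 0.19 to 0.2, as expected. 0.38 rad turned so far.

```bash
python3 -m jog '[[[0,0,0,0.015,30],[0,0,0,0.03,30],[0,0,0,0.045,30],[0,0,0,0.06,30],[0,0,0,0.075,30]]]' 70 | head -2;python3 tq.py
python3 -m jog '[[[0,0,0,0.01,30],[0,0,0,0.02,30],[0,0,0,0.03,30],[0,0,0,0.04,30],[0,0,0,0.05,30]]]' 70 | head -2;python3 tq.py
python3 -m jog '[[[0,0,0,0.01,30],[0,0,0,0.02,30],[0,0,0,0.03,30],[0,0,0,0.04,30]]]' 70 | head -2;python3 tq.py
```

```text
clock: 20.02
ee_pos: [0.5169, 0.2118, 0.1482]
t 20.02 yaw 3.4679 Mz [-0.104  0.494  0.193] tau6 -0.118 j6 0.073 dq6 0.374 F [-1.6 -0.7  3.8] w 0.0338
clock: 20.65
ee_pos: [0.5169, 0.2115, 0.1482]
t 20.65 yaw 3.3086 Mz [-0.254  0.473  0.19 ] tau6 -0.013 j6 0.232 dq6 0.252 F [-1.4 -0.6  4.1] w 0.0339
clock: 21.15
ee_pos: [0.517, 0.2113, 0.1481]
t 21.15 yaw 3.1807 Mz [-0.42   0.475  0.242] tau6 -0.011 j6 0.36 dq6 0.247 F [-0.5 -1.8  4.8] w 0.0338
```

Run:
```python
from h import *
im=imaging.camera("wrist")[:,:,::-1]; cv2.imwrite("pics/w14c.png",cv2.resize(im[230:400,210:410],None,fx=3.5,fy=3.5,interpolation=2))
b=imaging.camera("side")[:,:,::-1]; cv2.imwrite("pics/s14.png",cv2.resize(b[190:260,270:360],None,fx=7,fy=7,interpolation=2))
```

```text
(no output)
```

View pics/w14c.png

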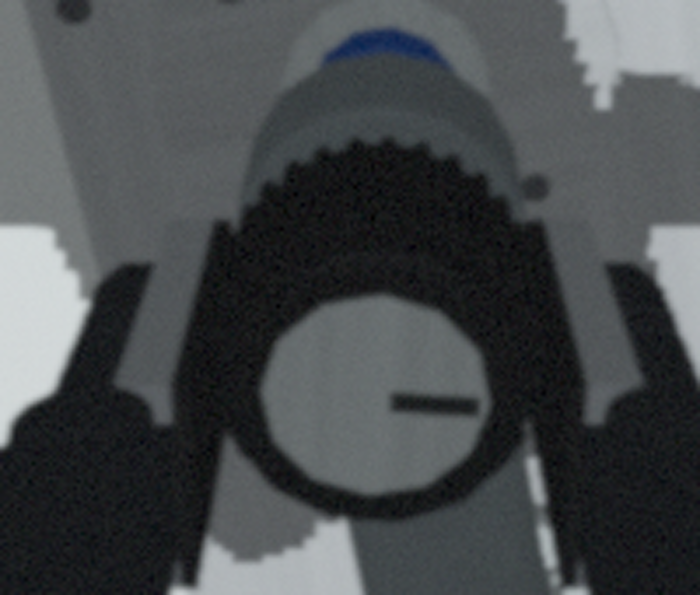

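View pics/s14.png

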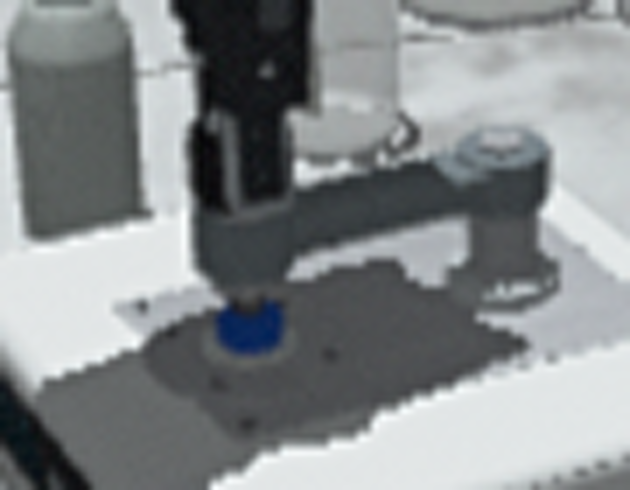

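The knob turns rigidly with the hand: the pointer is unchanged in the hand view. 0.91 rad turned and torque is starting to climb. Smaller steps now.

```bash
python3 -m jog '[[[0,0,0,0.01,30],[0,0,0,0.02,30],[0,0,0,0.03,30]]]' 70 | head -1;python3 tq.py
python3 -m jog '[[[0,0,0,0.01,30],[0,0,0,0.02,30]]]' 70 | head -1;python3 tq.py
python3 -m jog '[[[0,0,0,0.01,30],[0,0,0,0.02,30]]]' 70 | head -1;python3 tq.py
python3 -m jog '[[[0,0,0,0.01,30],[0,0,0,0.02,30]]]' 70 | head -1;python3 tq.py
```

```text
clock: 21.62
t 21.62 yaw 3.0854 Mz [-0.551  0.435  0.168] tau6 -0.01 j6 0.455 dq6 0.249 F [-1.6 -2.6  4.1] w 0.0344
clock: 21.88
t 21.88 yaw 3.0205 Mz [-0.519  0.479  0.188] tau6 -0.005 j6 0.52 dq6 0.248 F [-1.1 -2.5  4.3] w 0.034
clock: 22.12
t 22.12 yaw 2.9555 Mz [-0.607  0.545  0.169] tau6 -0.004 j6 0.585 dq6 0.249 F [-1.3 -2.5  3.9] w 0.034
clock: 22.38
t 22.38 yaw 2.8906 Mz [-0.691  0.582  0.22 ] tau6 -0.004 j6 0.65 dq6 0.248 F [-1.1 -2.4  4.7] w 0.0339
```

```bash
python3 -m jog '[[[0,0,0,0.01,30],[0,0,0,0.02,30]]]' 70 >/dev/null;python3 tq.py
python3 -m jog '[[[0,0,0,0.01,30],[0,0,0,0.02,30]]]' 70 >/dev/null;python3 tq.py
python3 -m jog '[[[0,0,0,0.01,30],[0,0,0,0.02,30]]]' 70 >/dev/null;python3 tq.py
python3 -m jog '[[[0,0,0,0.01,30],[0,0,0,0.02,30]]]' 70 >/dev/null;python3 tq.py
```

```text
t 22.62 yaw 2.8255 Mz [-0.649  0.579  0.167] tau6 -0.003 j6 0.715 dq6 0.249 F [-1.5 -3.2  5.4] w 0.0338
t 22.88 yaw 2.7605 Mz [-0.77   0.644  0.158] tau6 -0.002 j6 0.78 dq6 0.25 F [-1.  -3.7  4.8] w 0.0339
t 23.12 yaw 2.6955 Mz [-0.694  0.63   0.205] tau6 -0.002 j6 0.845 dq6 0.247 F [-1.3 -3.2  5.8] w 0.034
t 23.38 yaw 2.6305 Mz [-0.8    0.687  0.195] tau6 -0.002 j6 0.909 dq6 0.248 F [-1.2 -2.4  5.4] w 0.0341
```

```bash
python3 -m jog '[[[0,0,0,0.01,30],[0,0,0,0.02,30]]]' 70 >/dev/null;python3 tq.py
python3 -m jog '[[[0,0,0,0.01,30],[0,0,0,0.02,30]]]' 70 >/dev/null;python3 tq.py
python3 -m jog '[[[0,0,0,0.01,30],[0,0,0,0.02,30]]]' 70 >/dev/null;python3 tq.py
python3 -m jog '[[[0,0,0,0.01,30],[0,0,0,0.02,30]]]' 70 >/dev/null;python3 tq.py
```

```text
t 23.62 yaw 2.5655 Mz [-0.803  0.718  0.22 ] tau6 -0.002 j6 0.974 dq6 0.248 F [-1.4 -4.1  6. ] w 0.0338
t 23.88 yaw 2.5005 Mz [-0.748  0.756  0.24 ] tau6 -0.002 j6 1.039 dq6 0.248 F [-0.8 -4.4  5.6] w 0.034
t 24.12 yaw 2.4355 Mz [-0.716  0.761  0.146] tau6 -0.002 j6 1.104 dq6 0.248 F [-1.9 -4.   5.1] w 0.034
t 24.38 yaw 2.3705 Mz [-0.76   0.769  0.216] tau6 -0.002 j6 1.169 dq6 0.248 F [-1.  -3.2  4.9] w 0.0337
```

```bash
python3 -m jog '[[[0,0,0,0.01,30],[0,0,0,0.02,30]]]' 70 >/dev/null;python3 tq.py
python3 -m jog '[[[0,0,0,0.01,30],[0,0,0,0.02,30]]]' 70 >/dev/null;python3 tq.py
python3 -m jog '[[[0,0,0,0.01,30],[0,0,0,0.02,30]]]' 70 >/dev/null;python3 tq.py
python3 -m jog '[[[0,0,0,0.01,30],[0,0,0,0.02,30]]]' 70 >/dev/null;python3 tq.py
python3 - <<'E'
from h import *
im=imaging.camera("wrist")[:,:,::-1]; cv2.imwrite("pics/w15c.png",cv2.resize(im[230:400,210:410],None,fx=3.5,fy=3.5,interpolation=2))
b=imaging.camera("side")[:,:,::-1]; cv2.imwrite("pics/s15.png",cv2.resize(b[190:260,270:360],None,fx=7,fy=7,interpolation=2))
E
```

```text
t 24.62 yaw 2.3055 Mz [-0.733  0.791  0.164] tau6 0.008 j6 1.234 dq6 0.249 F [-1.7 -3.6  6.1] w 0.0336
t 24.88 yaw 2.2405 Mz [-0.702  0.829  0.236] tau6 0.026 j6 1.299 dq6 0.248 F [-2.2 -3.3  5.6] w 0.0337
t 25.12 yaw 2.1756 Mz [-0.707  0.833  0.225] tau6 0.043 j6 1.364 dq6 0.247 F [-2.8 -2.5  5.8] w 0.0338
t 25.38 yaw 2.1107 Mz [-0.686  0.862  0.219] tau6 0.06 j6 1.429 dq6 0.249 F [-1.  -3.6  5.6] w 0.0338
```

View pics/w15c.png

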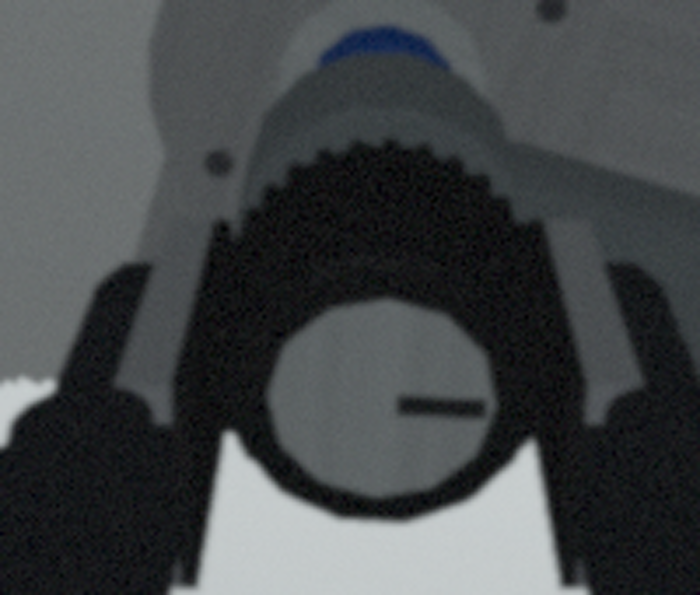

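View pics/s15.png

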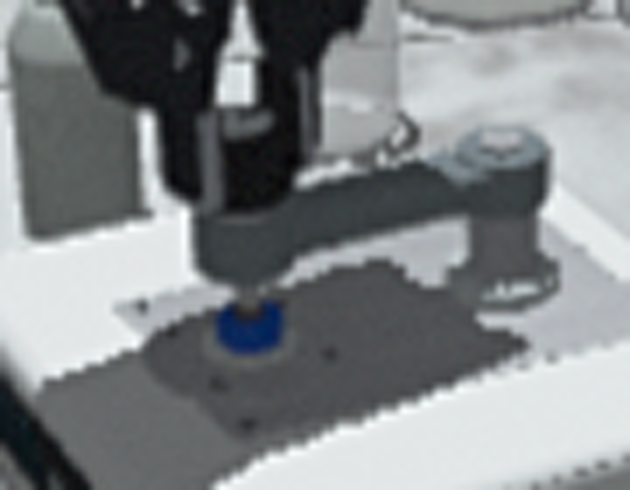

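The joint-6 torque has begun a clean climb of 0.26 N m/rad (expected 0.25) since j6≈1.21. The slip is therefore due near j6≈1.81, with tau6 up by about 0.15.

```bash
python3 -m jog '[[[0,0,0,0.01,30],[0,0,0,0.02,30]]]' 70 >/dev/null;python3 tq.py
python3 -m jog '[[[0,0,0,0.01,30],[0,0,0,0.02,30]]]' 70 >/dev/null;python3 tq.py
python3 -m jog '[[[0,0,0,0.01,30],[0,0,0,0.02,30]]]' 70 >/dev/null;python3 tq.py
python3 -m jog '[[[0,0,0,0.01,30],[0,0,0,0.02,30]]]' 70 >/dev/null;python3 tq.py
```

```text
t 25.73 yaw 2.0463 Mz [-0.675  0.918  0.236] tau6 0.076 j6 1.493 dq6 0.249 F [-1.  -4.3  5.7] w 0.034
t 25.98 yaw 1.9817 Mz [-0.685  0.862  0.231] tau6 0.094 j6 1.558 dq6 0.248 F [-2.4 -4.2  5.2] w 0.0338
t 26.23 yaw 1.9169 Mz [-0.729  0.915  0.328] tau6 0.11 j6 1.623 dq6 0.248 F [-2.1 -4.1  6.2] w 0.0339
t 26.48 yaw 1.8522 Mz [-0.663  0.896  0.333] tau6 0.127 j6 1.687 dq6 0.248 F [-1.7 -3.6  6.9] w 0.034
```

Now 0.03 rad steps (one row per call) until it levels off.

```bash
python3 -m jog '[[[0,0,0,0.01,30]]]' 70 >/dev/null;python3 tq.py
python3 -m jog '[[[0,0,0,0.01,30]]]' 70 >/dev/null;python3 tq.py
python3 -m jog '[[[0,0,0,0.01,30]]]' 70 >/dev/null;python3 tq.py
```

```text
t 26.6 yaw 1.8189 Mz [-0.725  0.921  0.325] tau6 0.118 j6 1.72 dq6 0.261 F [-0.6 -2.3  5.4] w 0.034
t 26.73 yaw 1.7855 Mz [-0.666  0.881  0.33 ] tau6 0.128 j6 1.754 dq6 0.263 F [-0.6 -2.9  5.2] w 0.0338
t 26.85 yaw 1.7523 Mz [-0.627  0.886  0.32 ] tau6 0.132 j6 1.787 dq6 0.262 F [-1.7 -3.8  5.9] w 0.034
```

```bash
python3 -m jog '[[[0,0,0,0.01,30]]]' 70 >/dev/null;python3 tq.py
python3 -m jog '[[[0,0,0,0.01,30]]]' 70 >/dev/null;python3 tq.py
```

```text
t 26.98 yaw 1.719 Mz [-0.655  0.817  0.333] tau6 0.132 j6 1.82 dq6 0.264 F [-0.3 -3.3  4.8] w 0.034
t 27.1 yaw 1.6857 Mz [-0.626  0.858  0.322] tau6 0.131 j6 1.853 dq6 0.261 F [-0.2 -3.1  4.9] w 0.0339
```

Torque is level at tau6 0.132 and Mz about 0.33 over the last 0.08 rad, so the clutch has slipped. I stop turning, check that the knob did not slip in the hand, and release.

```bash
python3 - <<'E'
from h import *
im=imaging.camera("wrist")[:,:,::-1]; cv2.imwrite("pics/w16c.png",cv2.resize(im[230:400,210:410],None,fx=3.5,fy=3.5,interpolation=2))
E
python3 tq.py
python3 -m jog '[[[0,0,0,0,32],[0,0,0,0,35],[0,0,0,0,38],[0,0,0,0,46],[0,0,0,0,46]]]' 25
python3 tq.py
```

```text
t 27.15 yaw 1.6848 Mz [-0.631  0.858  0.256] tau6 0.395 j6 1.854 dq6 -0.044 F [-1.1 -3.5  4.9] w 0.0341
clock: 27.78
ee_pos: [0.5152, 0.2105, 0.1483]
tcp_rot: [2.08, 2.332, -0.013]
wrist_force: [-0.3, -0.7, -0.2]
width: 0.0462
t 27.77 yaw 1.6849 Mz [ 0.065  0.007 -0.029] tau6 0.002 j6 1.854 dq6 -0.003 F [-0.3 -0.7 -0.2] w 0.0462
```

View pics/w16c.png

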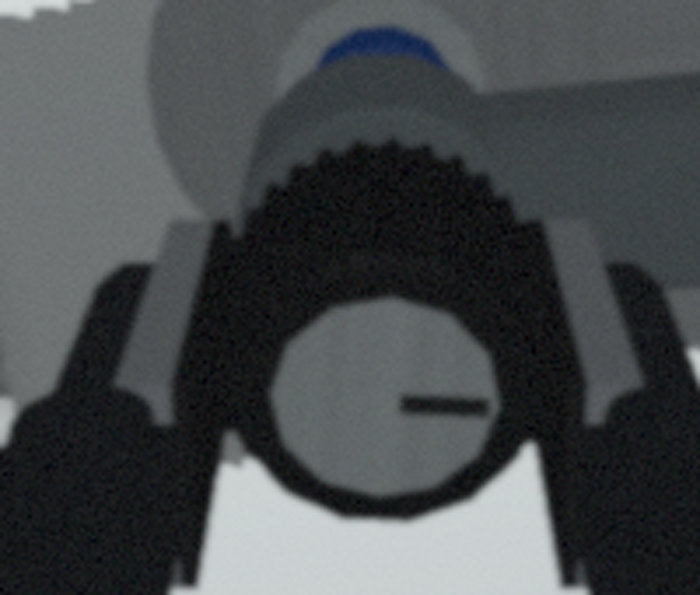

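The pointer is unchanged in the hand, so the grip held and the slip was in the clutch. Retreating straight up, then a final look.

```bash
python3 -m jog '[[[0,0,-0.01,0,46],[0,0,-0.04,0,46],[0,0,-0.1,0,46],[0,0,-0.18,0,46],[-0.05,0,-0.24,0,46]]]' 25
python3 -m jog '[[[-0.1,-0.1,-0.05,0,46],[-0.2,-0.2,-0.05,0,46],[-0.24,-0.24,-0.05,0,46],[-0.24,-0.24,-0.05,0,46]]]' 25
python3 - <<'E'
from h import *
for n in ("wrist","side","scene"):
    im=imaging.camera(n)[:,:,::-1]; cv2.imwrite(f"pics/f_{n}.png",im)
b=cv2.imread("pics/f_side.png"); cv2.imwrite("pics/f_sc.png",cv2.resize(b[190:290,260:400],None,fx=5,fy=5,interpolation=2))
E
```

```text
clock: 28.4
ee_pos: [0.5177, 0.1889, 0.2718]
tcp_rot: [2.076, 2.334, -0.008]
wrist_force: [-0.3, -0.0, 0.2]
width: 0.0462
clock: 28.9
ee_pos: [0.4107, 0.0545, 0.2999]
tcp_rot: [2.079, 2.329, -0.005]
wrist_force: [0.4, -0.2, 0.7]
width: 0.0458
```

View pics/f_sc.png

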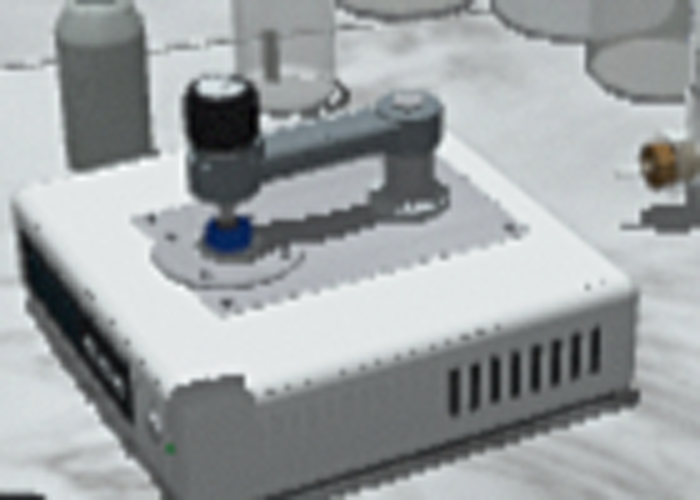

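View pics/f_wrist.png

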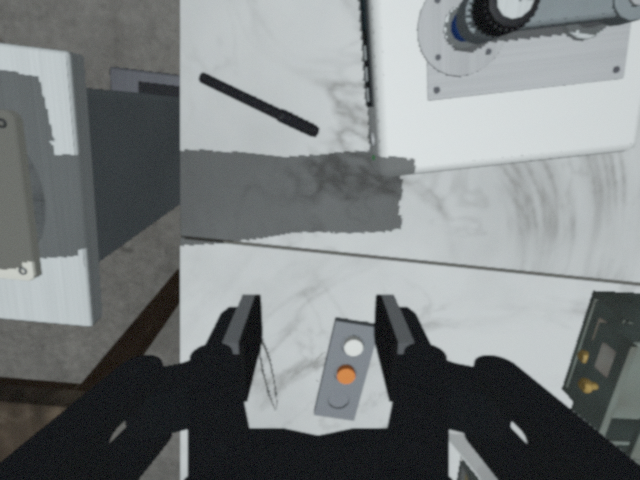

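View pics/f_side.png

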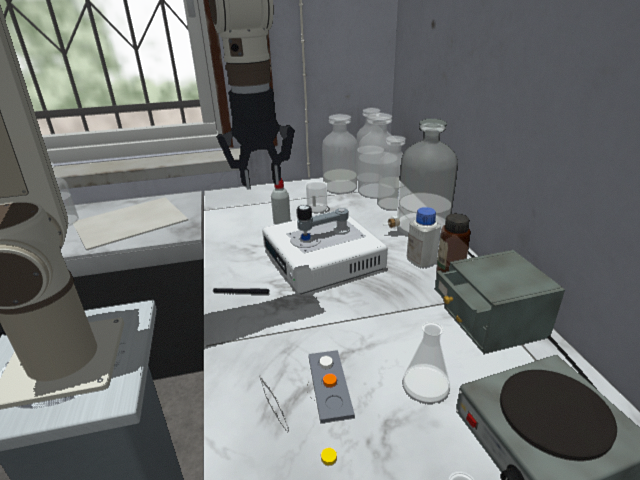

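The coupon is clamped under the tip at side (305,237), and the arm lies over the crystal. White, orange, flask and wash bottle are where they started, and the robot is clear.

```bash
python3 -c "
from bench import env; print(env.hand_in(), env.sense()['clock'])"
```

```text
the job is handed in; nothing more can be done
the job is handed in; nothing more can be done
```

The blue coupon is clamped on the crystal and the job is handed in, with about 29 s on the clock.

- **Coupon:** it was set down with about 5 N of contact. The wrist picture then showed it flat and within about 0.5 mm of the crystal's centre.
- **Pressure arm:** I pushed it clockwise by the knob until it stopped. The push rose from about 4 N to 11 N with no further movement.
- **Knob:** I turned it clockwise. The torque held at about 0.19 N m, then climbed at the expected rate, then levelled at about 0.33 N m against the stated 0.34. I stopped after about 0.08 rad at level torque. The pointer on the knob had not moved in the grip, so the slip was in the clutch.
- **Last pictures:** the coupon is under the tip with the arm over it. The white and orange coupons, the flask and the wash bottle look unmoved, and the gripper is clear.

**Weaker checks:**
- Single wrist-torque readings scattered by about ±0.04 N m, so I relied on the smoother joint-6 torque to see the climb and the level.
- Pushing the arm against its stop tilted the hand by about 1.3 degrees. That did not visibly disturb the turning.
- I did not re-measure the coupon's centring after clamping, because the arm's end partly covers it. In the pictures it looks unchanged.

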